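# Clip in the needle holder and clamp it to the first click

### The job

Take the injection-needle holder from its grey rest, lay it across the two-pronged clip of the white setting stand with the needle pointing away from the red knob, press it down past the orange sprung jaw until it sits fully home at about the middle of its length, and let go of it. Then turn the red wing knob on the sloping panel clockwise to clamp it, stop at the first click of its slip clutch (one click, not two), and let go. Do not drop the holder, and leave the bottle, the dish and the tip box where they are.

Things in the scene. Friction and masses are not known exactly. Their poses are not given: they have to be found in the camera images.
- holder_mid (a point): Needle holder: steel rod, diameter 12 mm, 140 mm long, about 60 g, black rear end, blue front end, then a thin needle. Point on its axis, mid-length; y runs along it to the needle, z up. It starts in the rest, axis 50 mm above the bench; lift it straight up. Grasp it here across the rod: 37 mm either way along it are free, and 36 mm below its axis.
- needle_tip (a point): The tip of the needle, on the holder's axis, 105 mm from holder_mid along its y.
- rest: Grey rest for the holder, does not move: base 70 x 110 x 12 mm, two notched posts, 10 mm thick and 52 mm high, 42 mm either side of its middle along y. Origin at its underside's middle; y along the holder.
- seat (a point): Fork clip of the white setting stand (does not move). The point, 66 mm above the bench, is where holder_mid must lie; y is the way the needle must point, z up. Two prongs 10 mm thick stand 42 mm either side along y; slots 13 mm wide, floors 6 mm below the axis, wall on the -x side 32 mm above it. Between the prongs (37 mm either way along y) all is free down to 20 mm below the axis.
- jaw (a joint): Orange sprung jaw on the fork's +x side, a round nose over each prong. 0 = closed, with the rod home or without a rod. A rod coming straight down over the seat meets it 16 mm above its home height, pushes it open to about 0.2 rad with less than 15 N, and it springs back over the rod.
- knob_grip (a point): Middle of the red wing knob's grip, on the knob's axis: wing 50 mm long, 14 mm thick, 34 mm high (17 mm of it beyond this point); a black disc lies 24 mm below it. z points out of the sloping panel along the axis, 28 degrees from vertical to the stand's -x side: come in along it. x runs along the wing; pinch along y. Turns with the knob; nominally 160 mm from the seat along its -y.
- screw (a joint): Clamp screw driven by the knob through the slip clutch: the aluminium disc under the knob, bearing the orange pawl. Grows when turned clockwise looking at the knob (negative about knob_grip's z). Starts at 0 to 0.5 rad, tight at its stop at 0.9 rad. Drag 0.13 N m; stays where it is left. The small steel shoe it drives clamps the rod 60 mm from the seat.
- knob (a joint): Turn of the knob relative to that disc, clockwise positive; 0 at the start and while both turn together. Once the screw is tight, the clutch gives at about 0.27 N m: a lobe passes the pawl at 0.26 rad, the torque falls away and the pawl drops in by 0.52 rad: one click. Past 0.79 rad the next lobe has passed: two.
- bottle: Bystander: amber bottle, 50 mm in diameter, 85 mm high, origin at its underside.
- dish: Bystander: pink culture dish, 90 mm in diameter, 14 mm high, origin at its underside.
- tip_box: Bystander: blue box of pipette tips, 80 x 120 x 55 mm, origin at its underside.
There are look-alikes about, which are no part of the job. What is meant by the part that bears holder_mid is not yellow, and is the smaller of those in its own colour.

How it is judged:
On the way, in this order (a step that is already met when the one before it is completed fails the run):
1. the holder sits home in the fork, needle pointing away from the knob, jaw closed over it, and is let go (x of holder_mid in the frame of seat between -0.0025 and 0.0025 m and y of holder_mid in the frame of seat between -0.012 and 0.012 m and z of holder_mid in the frame of seat between -0.0025 and 0.0025 m and y of needle_tip in the frame of seat above 0.09 m and angle between the y axis of holder_mid and the y axis of seat, either way round below 0.05 rad and value of joint jaw below 0.06 rad and contact force between holder and the fingers below 0.3 N), for 0.2 s.
2. the clamp screw is tight and the clutch has clicked once (value of joint screw above 0.8 rad and value of joint knob between 0.28 and 0.76 rad), for 0.2 s.
At the end, for the whole second after the job is handed in: Holder at rest in the fork: middle within 2.5 mm across and in height, 12 mm along the rod, aligned within 0.05 rad, needle away from the knob, jaw below 0.06 rad; screw above 0.80 rad; knob one click on, 0.28 to 0.76 rad relative to the screw (all of step 2 and x of holder_mid in the frame of seat between -0.0025 and 0.0025 m and y of holder_mid in the frame of seat between -0.012 and 0.012 m and z of holder_mid in the frame of seat between -0.0025 and 0.0025 m and y of needle_tip in the frame of seat above 0.09 m and angle between the y axis of holder_mid and the y axis of seat, either way round below 0.05 rad and value of joint jaw below 0.06 rad and linear speed of holder below 0.02 m/s); the robot touches nothing.
It fails at once if the clutch is taken past its first click (a second click) (value of joint knob above 0.8 rad).
It fails at once if the clutch is clicked backward (value of joint knob below -0.3 rad).
It fails at once if the holder is dropped (height (world z) of holder_mid below 0.03 m).
It fails at once if the bottle, dish or tip box is disturbed (distance of any of bottle, dish, tip_box from where it was at the start of the episode above 0.02 m).
It also fails if it takes over 58 s, if anything falls off the work surface, if the arm or the gripper's body presses on something with over 40 N, if the wrist force passes 120 N, or if a joint passes its speed limit or range.

### The arm

A 7-joint arm with a two-finger parallel gripper is mounted at the origin on the work surface. World frame = base frame: x ahead of the robot, y to its left, z up, the work surface at z = 0. Lengths are in m, angles in rad, forces in N, time in s.
With the tool pointing down it reaches from about 0.4 to 0.9 m from the base axis. Payload 5.6 kg.
Tool frame: the origin (TCP) lies midway between the tips of the shut fingers; the grasp point (between the pads) lies 19 mm behind it (robot.grasp_offset is the z of the grasp point in the tool frame, in m); z points along the fingers, y is the direction in which the jaws open and shut (so a half turn about z gives the same grasp; the last joint's range is limited). The gripper opens to 92 mm and grips with 3 to 60 N. Pads are 20 mm wide; open, the fingers measure 128 mm over their backs; the gripper's body (75 mm by 189 mm) begins 69 mm behind the grasp point.
Start: joints at [-0.043, 0.468, -0.012, 1.603, 0.006, 1.071, -0.056], TCP at [0.65, -0, 0.215] pointing down, gripper open.
Joint ranges: [-2.53, 2.53], [-0.31, 2.02], [-1.57, 1.55], [0.28, 2.44], [-1.29, 4.43], [0.15, 1.84], [-2.92, 2.92]. Speed limits (rad/s): [2.57, 2.57, 3.14, 3.14, 3.14, 3.14, 3.14].

### API

Orientations are given as a rotation vector (axis times angle).
In Python, from workcell import robot, eoat, kinematics, optics, ticket, current_time_s, current_joints, current_qd, current_joint_efforts, current_tool_pos, current_tool_rot, current_wrist_force, current_ft_torque, current_grip_width gives the robot as it stands. The module is installed in compiled form; this text tells all that it offers. Calls block until the motion is done:
- robot.move_ptp(position, orientation): joint-space move of the TCP to a pose.
- robot.movel(position, frame=None, max_speed=0.15, threshold=None): straight line of the TCP; frame=None keeps the orientation; max_speed is the mean speed in m/s. With threshold (N) it stops when the force on the tool has changed by that much, and returns True; else False.
- robot.move_j(angles): joint-space move.
- eoat.release() and eoat.grab(): open the fingers fully, or close them until they stop; the grip force is fixed at half the most.
- robot.pause(seconds).
- kinematics.ik(position, orientation): joint angles nearest the present ones, or None.
- optics.snapshot(name): name is "scene" or "side" or "wrist"; returns a dict with "img" (420x560x3 uint8, red, green, blue), "vfov" (degrees; the focal length in pixels is half the picture's height over the tangent of half this angle, whatever the lens; pixels are square), "cx", "cy" (the principal point, pixels), "k1" (the pictures are not rectified: a ray, as slopes to the right and down, at radius r is drawn at 1 + k1 r^2 times it, then the intrinsics apply), "R" (3x3) and "t" (3): a world point X has camera coordinates R X + t. Camera axes: x right, y down, z forward; pixel columns grow to the right and rows downward; lengths in m; the calibration is good to about 2 mm. A picture is of the moment at which its call begins. There is no depth.
A pose or a line that the arm cannot do raises robot.Unreachable and nothing moves.
- ticket.sign_off(): hands the job in, once; it reports no verdict.
Readings, each from a call of its own:
- current_time_s(): time.
- current_joints(): joint angles.
- current_qd(): joint speeds.
- current_joint_efforts(): joint torques, N m.
- current_tool_pos(): TCP position.
- current_tool_rot(): TCP orientation.
- current_wrist_force(): force on the tool from outside, world axes, zero at the start.
- current_ft_torque(): the same for the moment, N m.
- current_grip_width(): opening from 0.0 (shut) to 1.0 (fully open).
Only numpy, scipy, OpenCV 4.12 (cv2) and the standard library are available. Lean on these libraries where they do the work, as an engineer would, in place of code of your own. Each camera call takes 0.05 s, during which the arm holds its last target.

## Working session

There is one attempt and no reset: what is moved stays moved. The work goes in short steps, each a Python script; the robot and the scene stay as the last script left them, time stands still between calls to the robot, and variables do not carry over. Pictures are saved under pics/ and viewed, and the job is handed in when it is done.

```bash
mkdir -p pics; ls
python3 - <<'E'
from workcell import *
import cv2
for n in ("scene","side","wrist"):
    s=optics.snapshot(n)
    cv2.imwrite(f"pics/{n}0.png",s["img"][:,:,::-1])
    print(n,s["vfov"],s["cx"],s["cy"],s["k1"],s["R"],s["t"])
print(current_time_s(),current_tool_rot(),robot.grasp_offset,current_grip_width())
E
```

```text
pics
scene 51.0961578402105 283.26635221023275 209.44847747068258 -0.13893326960523586 [[-0.27630106  0.96106647  0.00299285]
 [ 0.52935497  0.15478415 -0.83416136]
 [-0.80214777 -0.22889539 -0.55151234]] [-0.05352935 -0.23108009  1.73864812]
side 44.086552276452615 281.1859695348381 211.75378215225064 -0.005796017451203785 [[-0.99380551 -0.11039568  0.01278296]
 [-0.09220417  0.75484775 -0.64938684]
 [ 0.06204031 -0.64654286 -0.76035079]] [ 0.53886151 -0.02780671  1.30511729]
wrist 71.25938483766487 279.66641287092546 208.9014787671931 0.011546500097888204 [[ 9.99999831e-01 -2.88666679e-04 -5.04075939e-04]
 [-1.58614382e-04 -9.70498529e-01  2.41106989e-01]
 [-5.58804511e-04 -2.41106868e-01 -9.70498411e-01]] [-0.65030092 -0.02732335  0.38810902]
0.15 [-2.22088100e+00 -2.22075583e+00  1.64325561e-03] -0.0187 0.9992773063734101
```

View pics/scene0.png

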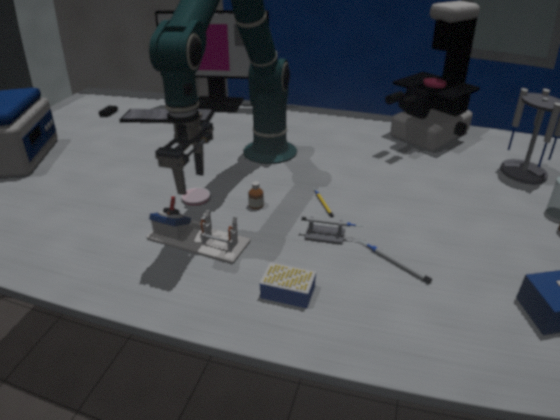

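View pics/side0.png

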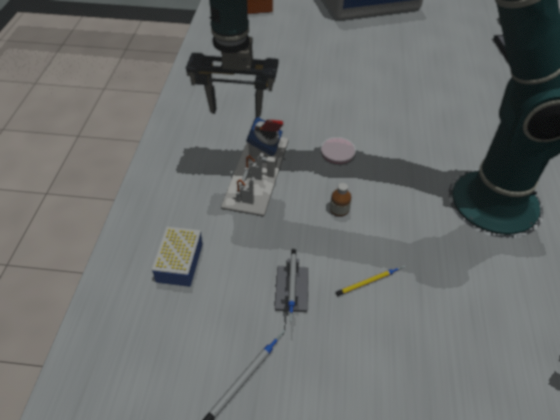

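View pics/wrist0.png

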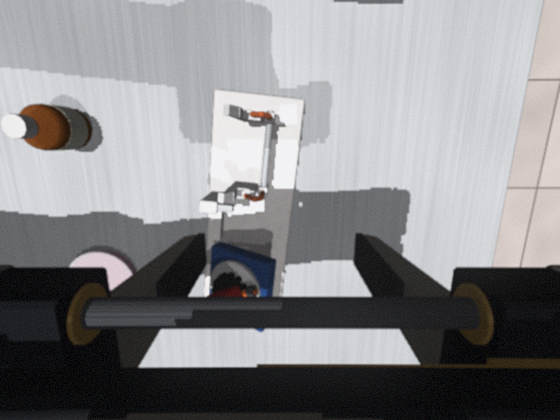

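Candidates for the holder:
- the rod in the grey rest, scene (328,222) / side (292,278)
- a longer steel rod lying on the bench, scene (400,262) / side (240,380)
- a yellow pen, scene (323,202) / side (368,282)

By the description (not yellow, and the smaller of the steel ones) it's the rod in the rest. I'll check that with a close crop.

```bash
cat > h.py <<'E'
from workcell import *
import numpy as np, cv2
from scipy.spatial.transform import Rotation as Rn
def cam(s):
    H=s["img"].shape[0]; f=H/2/np.tan(np.radians(s["vfov"])/2)
    return np.array([[f,0,s["cx"]],[0,f,s["cy"]],[0,0,1.]]),np.array([s["k1"],0,0,0,0.])
def ray(s,uv):
    K,D=cam(s); p=cv2.undistortPoints(np.array(uv,float).reshape(-1,1,2),K,D).reshape(-1,2)
    d=np.c_[p,np.ones(len(p))]@np.array(s["R"]); d/=np.linalg.norm(d,axis=1)[:,None]
    return -np.array(s["R"]).T@np.array(s["t"]),d
def plane(s,uv,z):
    c,d=ray(s,uv); return c+d*((z-c[2])/d[:,2])[:,None]
def proj(s,X):
    K,D=cam(s); return cv2.projectPoints(np.array(X,float).reshape(-1,1,3),cv2.Rodrigues(np.array(s["R"]))[0],np.array(s["t"],float),K,D)[0].reshape(-1,2)
def tri(obs):
    A=np.zeros((3,3));b=np.zeros(3)
    for s,uv in obs:
        c,d=ray(s,[uv]);P=np.eye(3)-np.outer(d[0],d[0]);A+=P;b+=P@c
    X=np.linalg.solve(A,b)
    return X,[np.linalg.norm((np.eye(3)-np.outer(ray(s,[uv])[1][0],ray(s,[uv])[1][0]))@(X-ray(s,[uv])[0])) for s,uv in obs]
def crop(s,x0,y0,x1,y1,name,g=1.0):
    im=s["img"][y0:y1,x0:x1,::-1]; k=min(800/(x1-x0),600/(y1-y0))
    im=cv2.resize(im,None,fx=k,fy=k,interpolation=cv2.INTER_CUBIC); 
    im=np.clip(im.astype(float)*g,0,255).astype('uint8'); cv2.imwrite(f"pics/{name}.png",im); print(name,"scale",k)
import pickle
def snap(n,name=None):
    s=optics.snapshot(n)
    if name: pickle.dump({k:np.array(v) if k in("img","R","t") else v for k,v in s.items()},open(f"pics/{name}.pkl","wb")); cv2.imwrite(f"pics/{name}.png",s["img"][:,:,::-1])
    return s
def load(n): return pickle.load(open(f"pics/{n}.pkl","rb"))
E
python3 - <<'E'
from h import *
a=snap("scene","sc1");b=snap("side","sd1");w=snap("wrist","wr1")
crop(a,140,180,440,290,"c1",1.3);crop(b,210,100,330,340,"c2",1.3)
print("rest mid side z50",plane(b,[(293,278)],.05), "scene",plane(a,[(328,222)],.05))
print("holder ends side",plane(b,[(293,250),(291,308),(285,330)],.05))
print("wrist prongs z~.07",plane(w,[(255,114),(232,197)],.07))
E
```

```text
c1 scale 2.6666666666666665
c2 scale 2.5
rest mid side z50 [[0.482049   0.32289698 0.05      ]] scene [[0.48683808 0.32767581 0.05      ]]
holder ends side [[0.48900844 0.25051514 0.05      ]
 [0.47919684 0.39454215 0.05      ]
 [0.48602684 0.44435743 0.05      ]]
wrist prongs z~.07 [[0.62561084 0.08865956 0.07      ]
 [0.59873274 0.00244178 0.07      ]]
```

View pics/c1.png

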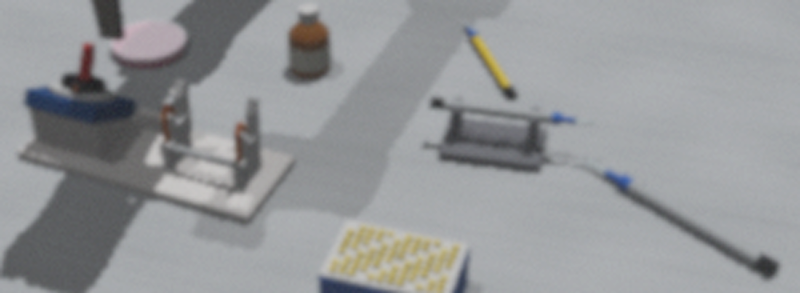

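View pics/c2.png

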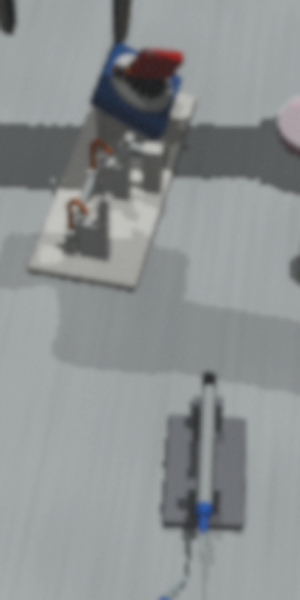

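Run:
```python
from h import *
q=current_tool_rot()
robot.move_ptp([0.60,-0.04,0.215],q); s=snap("wrist","wseat")
t=current_time_s(); robot.move_ptp([0.483,0.25,0.215],q); s=snap("wrist","wrest"); snap("scene","sc2");snap("side","sd2")
print(t,current_time_s(),current_tool_pos(),current_tool_rot())
for n in("wseat","wrest"): 
    s=load(n); cv2.imwrite(f"pics/{n}b.png",cv2.resize(s["img"][:300,:,::-1],None,fx=1.42,fy=1.42,interpolation=cv2.INTER_CUBIC))
```

```text
0.7167 2.0583 [0.4840125  0.24856461 0.21492763] [ 2.22452707e+00  2.21826082e+00 -9.68828596e-04]
```

View pics/wseatb.png

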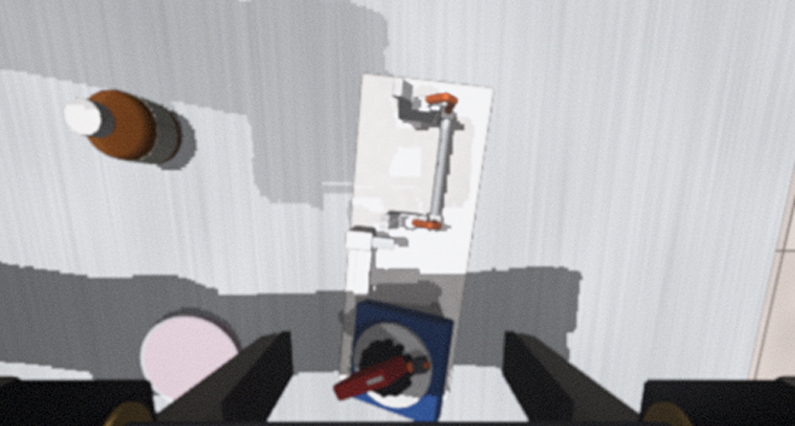

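View pics/wrestb.png

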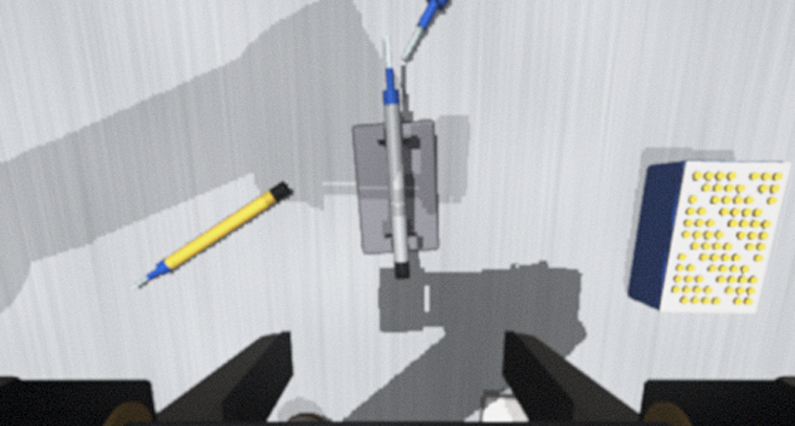

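Run:
```python
from h import *
a=load("sc2");b=load("sd2")
crop(a,140,180,260,270,"c3",1.5);crop(b,210,100,310,225,"c4",1.5)
```

```text
c3 scale 6.666666666666667
c4 scale 4.8
```

View pics/c3.png

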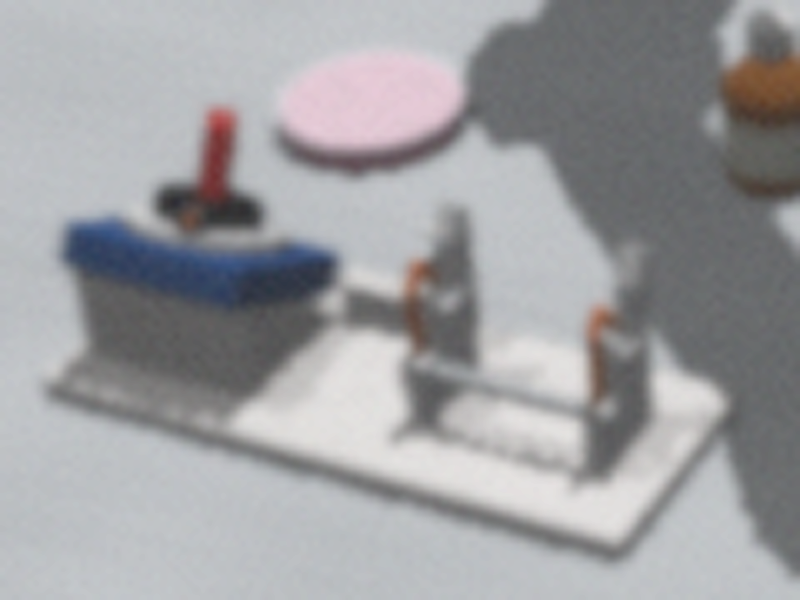

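View pics/c4.png

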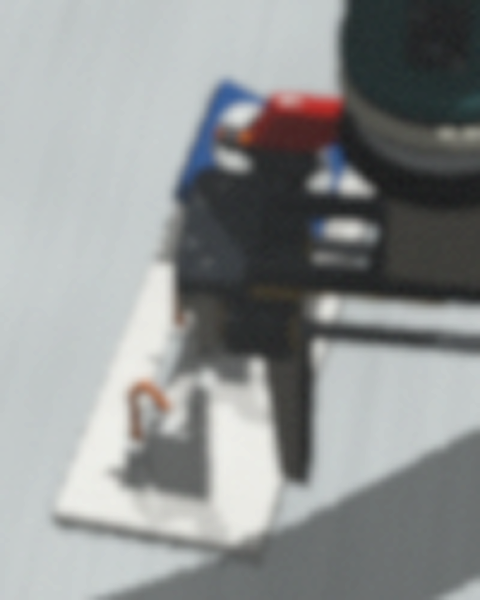

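Run:
```python
from h import *
crop(load("wrest"),220,10,330,210,"c5");crop(load("wseat"),230,40,360,170,"c6")
```

```text
c5 scale 3.0
c6 scale 4.615384615384615
```

View pics/c5.png

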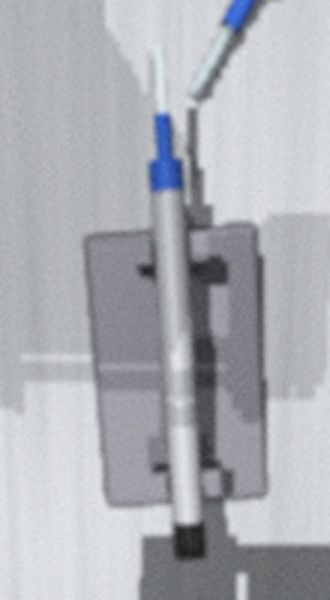

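View pics/c6.png

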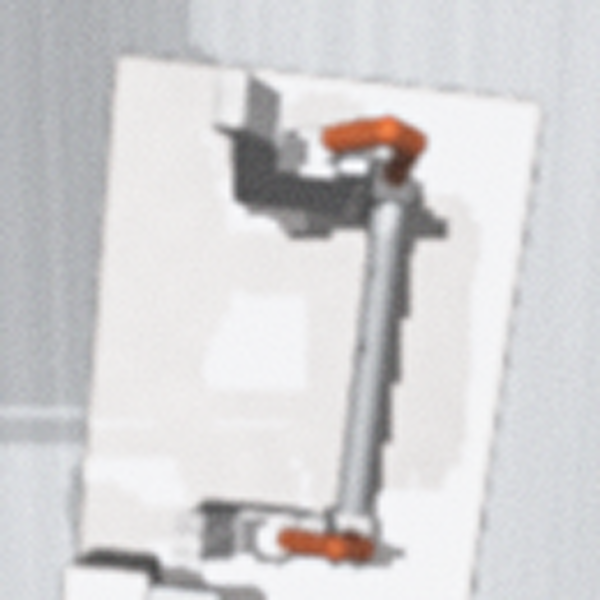

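Run:
```python
from h import *
s=load("wrest"); o=np.array([220,10])
# c5 scale 3: axis points and ends
P=lambda z,*p:plane(s,[o+np.array(q)/3. for q in p],z)
rear,b0,bl,tip=P(.05,(189,558),(188,524),(167,189),(156,46))
print(rear,b0,bl,tip)
d=(bl-b0);print(np.linalg.norm(bl-b0),np.linalg.norm(tip-rear),np.degrees(np.arctan2(-d[0],d[1])))
u=d/np.linalg.norm(d)
print("mid from rear",rear+.07*u,"mid from tip",tip-.105*u)
# rod edge masks: row scan for the grey bright rod
# base corners of rest (underside top plane z=.012)
print(P(.012,(85,236),(258,224),(108,505),(266,496)), P(.012,(85,236),(258,224),(108,505),(266,496)).mean(0))
w=load("wseat");o=np.array([230,40]);k=600/130
Q=lambda z,*p:plane(w,[o+np.array(q)/k for q in p],z)
e=Q(.01,(118,57),(541,102),(497,460),(85,500));print(e);
print("yawL",np.degrees(np.arctan2(*(e[0]-e[3])[:2])),"yawR",np.degrees(np.arctan2(*(e[1]-e[2])[:2])),"width",np.linalg.norm(e[1]-e[0]))
print("noses",Q(.08,(325,138),(280,543)))
```

```text
[0.48891202 0.2481615  0.05      ] [0.48851878 0.26146026 0.05      ] [0.48110438 0.37991105 0.05      ] [0.47763726 0.42425355 0.05      ]
0.11868260787512727 0.17645262822784327 3.5817438765436056
mid from rear [0.48453895 0.31802477 0.05      ] mid from tip [0.48419687 0.31945865 0.05      ]
[[0.44819262 0.37015882 0.012     ]
 [0.51643832 0.37443433 0.012     ]
 [0.45492434 0.26349122 0.012     ]
 [0.52199872 0.26717648 0.012     ]] [0.4853885  0.31881521 0.012     ]
[[0.573096   0.11988547 0.01      ]
 [0.6799308  0.10928302 0.01      ]
 [0.67295149 0.02128811 0.01      ]
 [0.56166053 0.01102018 0.01      ]]
yawL 5.996495856907653 yawR 4.534921294919747 width 0.1073596142003218
noses [[0.62072935 0.08705842 0.08      ]
 [0.61199082 0.00433735 0.08      ]]
```

Run:
```python
from h import *
q=[np.pi/np.sqrt(2)]*2+[0]
robot.move_ptp([0.58,-0.02,0.165],q); s=snap("wrist","wA"); crop(s,180,20,380,220,"cA")
robot.movel([0.64,-0.02,0.165]); s=snap("wrist","wB"); crop(s,140,20,340,220,"cB")
print(current_time_s(),current_tool_pos())
```

```text
cA scale 3.0
cB scale 3.0
3.825 [ 0.63892717 -0.01935998  0.16475297]
```

View pics/cA.png

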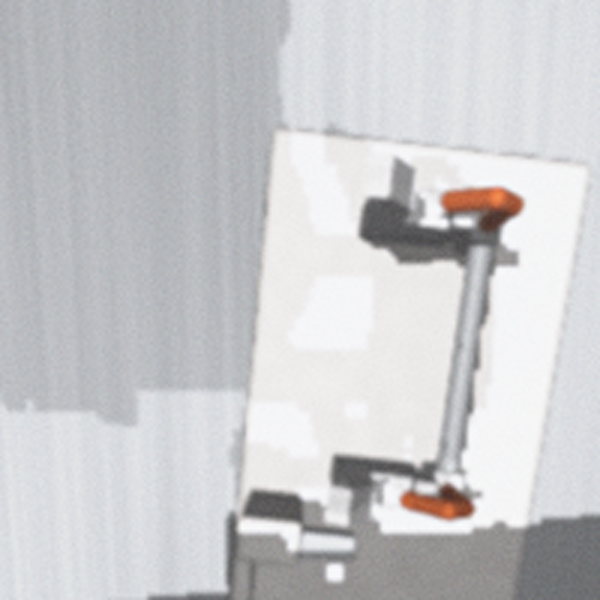

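View pics/cB.png

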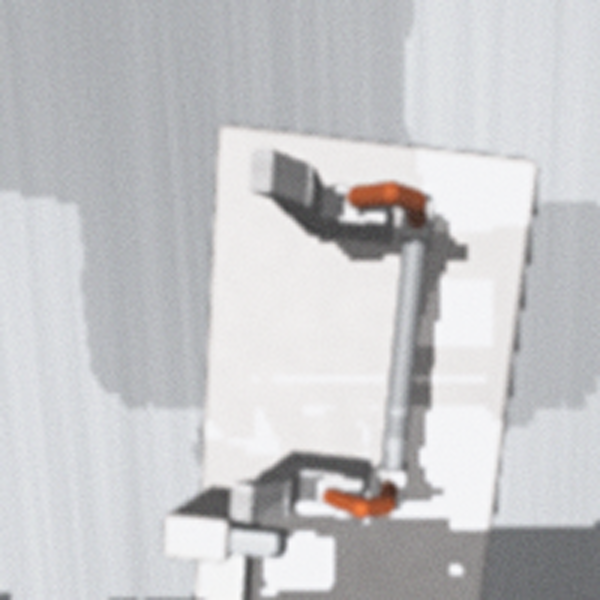

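View pics/wA.png

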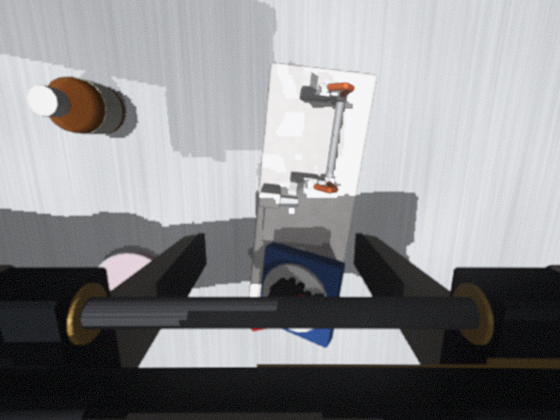

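Run:
```python
from h import *
A=load("wA");B=load("wB")
a=lambda p:np.array([180,20])+np.array(p)/3.
b=lambda p:np.array([140,20])+np.array(p)/3.
for n,p,q in [("farnose tip",(441,203),(349,197)),("nearnose tip",(402,502),(326,497)),("far elbow",(522,205),(427,205)),("near elbow",(472,506),(397,500)),
 ("bar top",(484,248),(413,245)),("bar bot",(452,470),(395,467)),("base TL",(275,130),(218,127)),("base TR",(587,165),(536,160))]:
    X,e=tri([(A,a(p)),(B,b(q))]);print(n,X.round(4),np.round(e,4))
print("far wall inner edge z.098",plane(B,[b((277,152)),b((275,192)),b((258,484)),b((258,520))],.098))
for im,f,nm in((A,a,"A"),(B,b,"B")):
    m=cv2.inRange(cv2.cvtColor(im["img"],cv2.COLOR_RGB2HSV),(3,150,90),(14,255,255));m[230:]=0;m[:,:240]=0
    n,l,st,ce=cv2.connectedComponentsWithStats(m)
    for i in range(1,n):
        if st[i,4]>20: print(nm,st[i],ce[i])
```

```text
farnose tip [0.6205 0.0884 0.0716] [0.0002 0.0002]
nearnose tip [0.6121 0.0042 0.0724] [0.0003 0.0003]
far elbow [0.6422 0.0865 0.0755] [0.0005 0.0005]
near elbow [0.6334 0.0031 0.0716] [0.0004 0.0004]
bar top [0.6382 0.0788 0.0466] [0.0001 0.0001]
bar bot [0.6321 0.0096 0.0422] [0. 0.]
base TL [0.5729 0.1194 0.013 ] [0.0002 0.0002]
base TR [0.6801 0.1103 0.0067] [0.0002 0.0002]
far wall inner edge z.098 [[0.60494947 0.09474089 0.098     ]
 [0.60408918 0.0855776  0.098     ]
 [0.59662237 0.0122723  0.098     ]
 [0.59619465 0.00238844 0.098     ]]
A [328  83  25   8 129] [340.31007752  86.39534884]
A [315 185  22   7  92] [325.54347826 188.22826087]
B [257  82  24   7 111] [267.7027027   84.81981982]
B [249 184  22   8  96] [259.79166667 187.5       ]
```

Run:
```python
from h import *
A=load("wA");B=load("wB")
rows=[]
for s,o in((A,180),(B,140)):
    i=s["img"][:,:,::-1]
    f=i[60:110,o+70:o+170] if 0 else None
for s,x0,x1,nm in((A,290,370,"A"),(B,215,295,"B")):
    i=s["img"][:,:,::-1]
    t=np.vstack([i[65:108,x0:x1],i[168:212,x0:x1]])
    t=cv2.resize(t,None,fx=5,fy=5,interpolation=cv2.INTER_LANCZOS4); rows.append(t)
im=np.hstack(rows); im=np.clip((im.astype(float)/255)**1.3*255,0,255).astype('uint8')
print(im.shape);cv2.imwrite("pics/z1.png",im)
```

```text
(435, 800, 3)
```

View pics/z1.png

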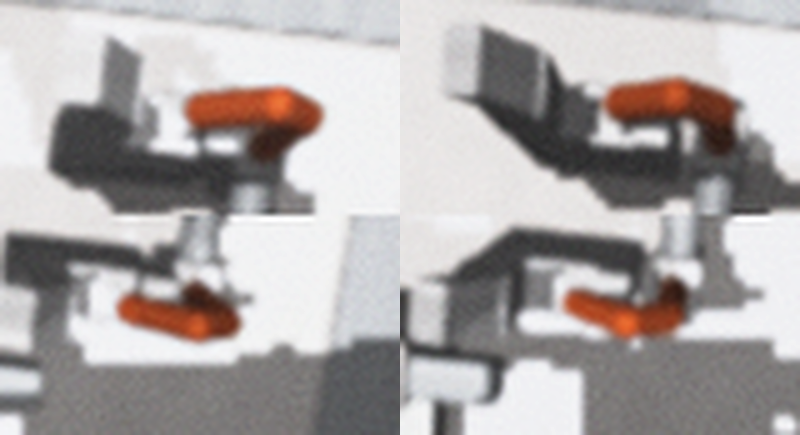

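Run:
```python
from h import *
A=load("wA");B=load("wB")
pb=lambda x,y,near=0:(215+(x-400)/5.,(168+(y-217)/5.) if near else 65+y/5.)
pa=lambda x,y,near=0:(290+x/5.,(168+(y-217)/5.) if near else 65+y/5.)
ex=np.array([.9956,-.094])
def show(n,s,p,z):
    X=plane(s,[p],z)[0]; print(n,X.round(4),"x' rel (.6069,.0481):",((X[:2]-[.6069,.0481])@ex).round(4))
for n,p,z in[("B far walltop outer",pb(445,60),.098),("B far walltop inner",pb(482,60),.098),("B far inner face bottom",pb(540,85),.06),("B far strip end",pb(552,90),.06),("B far floor end",pb(600,105),.06),
 ("B near top inner",pb(448,310,1),.098),("B near face bottom",pb(503,315,1),.06),("B near strip end",pb(520,300,1),.06),("B near slot end",pb(562,300,1),.06),("nose far left",pb(605,103),.076),("nose near left",pb(565,300,1),.076)]: show(n,B,p,z)
for n,p,z in[("A far",pa(135,120),.06),("A far",pa(160,120),.06),("A far",pa(190,120),.06),("A near",pa(80,300,1),.06),("A near",pa(120,300,1),.06),("nose far left",pa(187,110),.076),("nose near left",pa(120,305,1),.076)]: show(n,A,p,z)
```

```text
B far walltop outer [0.5986 0.0904 0.098 ] x' rel (.6069,.0481): -0.0123
B far walltop inner [0.6041 0.0904 0.098 ] x' rel (.6069,.0481): -0.0068
B far inner face bottom [0.6082 0.0933 0.06  ] x' rel (.6069,.0481): -0.003
B far strip end [0.6102 0.0925 0.06  ] x' rel (.6069,.0481): -0.0009
B far floor end [0.6185 0.0901 0.06  ] x' rel (.6069,.0481): 0.0076
B near top inner [0.5953 0.008  0.098 ] x' rel (.6069,.0481): -0.0078
B near face bottom [0.5984 0.0006 0.06  ] x' rel (.6069,.0481): -0.004
B near strip end [0.6017 0.0035 0.06  ] x' rel (.6069,.0481): -0.0009
B near slot end [0.6097 0.0035 0.06  ] x' rel (.6069,.0481): 0.0069
nose far left [0.6206 0.0879 0.076 ] x' rel (.6069,.0481): 0.0099
nose near left [0.612  0.0061 0.076 ] x' rel (.6069,.0481): 0.009
A far [0.6136 0.0888 0.06  ] x' rel (.6069,.0481): 0.0028
A far [0.618  0.0888 0.06  ] x' rel (.6069,.0481): 0.0072
A far [0.6232 0.0888 0.06  ] x' rel (.6069,.0481): 0.0124
A near [0.606  0.0044 0.06  ] x' rel (.6069,.0481): 0.0032
A near [0.6135 0.0044 0.06  ] x' rel (.6069,.0481): 0.0107
nose far left [0.6202 0.088  0.076 ] x' rel (.6069,.0481): 0.0095
nose near left [0.6117 0.0061 0.076 ] x' rel (.6069,.0481): 0.0087
```

```bash
cat >> h.py <<'E'
def ori(yaw): return (Rn.from_euler('z',yaw)*Rn.from_rotvec([np.pi/np.sqrt(2)]*2+[0])).as_rotvec()
E
python3 - <<'E'
from h import *
o=ori(np.radians(3.6)); p=np.array([.4845,.3187])
robot.move_ptp([*p,.15],o)
robot.movel([*p,.036],max_speed=.1); print(current_tool_pos(),current_wrist_force())
eoat.grab(); print(current_grip_width()*92,current_wrist_force(),current_time_s())
robot.movel([*p,.135],max_speed=.1); print(current_tool_pos(),current_wrist_force(),current_grip_width()*92,current_time_s())
a=snap("scene","sc3");b=snap("side","sd3");w=snap("wrist","wr3")
crop(a,250,150,400,262,"d1",1.3);crop(b,220,210,360,315,"d2",1.3)
E
```

```text
[0.48496991 0.31903327 0.03667654] [-0.47952702  0.69629632 -0.34503843]
10.898366164497599 [ 0.30397897 -1.07706096  0.20451771] 7.7083
[0.484071   0.31839399 0.13429478] [ 0.32438502  0.15220639 -1.48401949] 10.665867869757259 8.85
d1 scale 5.333333333333333
d2 scale 5.714285714285714
```

View pics/d1.png

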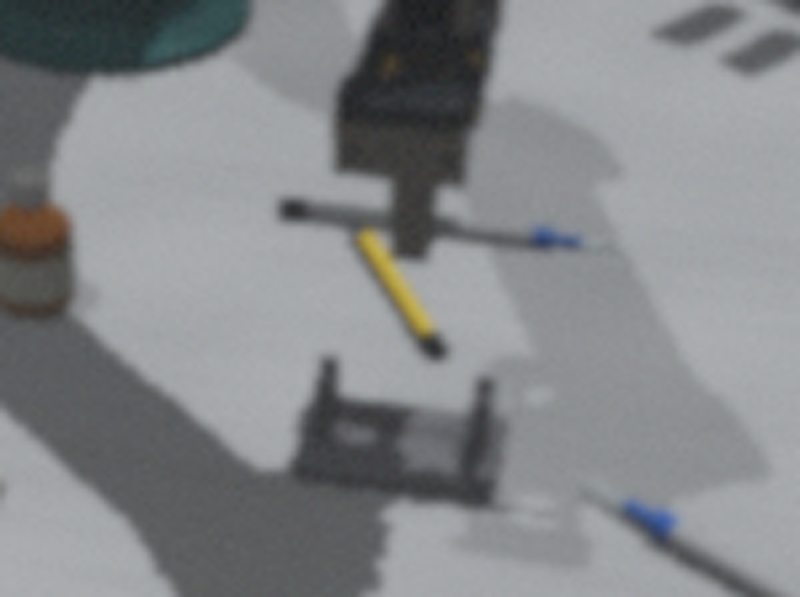

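View pics/wr3.png

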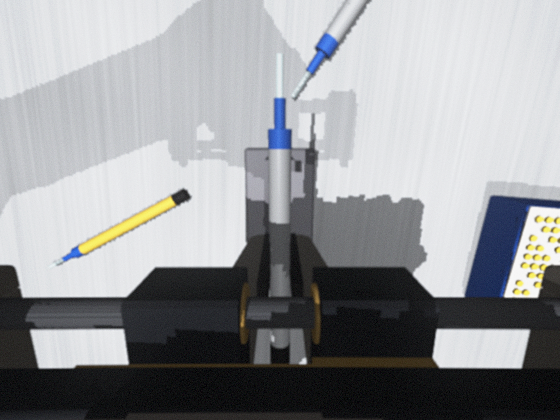

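The picture shows the rod held at its middle (wrist view: needle tip at (280,54), blue collar at (280,148)), and the rest is empty. Next I'll measure how it sits in the hand.

Run:
```python
from h import *
w=load("wr3"); T=np.array([.484071,.318394,.134295])
for z in (.1443,.1483,.1523):
    X=plane(w,[(280.2,54),(280,149),(280,220)],z); print(z,X.round(4)[:, :2].tolist(), np.linalg.norm(X[0]-X[1]).round(4), np.degrees(np.arctan2(-(X[0]-X[2])[0],(X[0]-X[2])[1])).round(2))
    u=(X[0]-X[1])/np.linalg.norm(X[0]-X[1]); print("  mid from tip", X[0]-.105*u)
a=load("sc3");b=load("sd3")
crop(b,220,180,360,285,"d2",1.5)
k=150/800
print("rear sc",tri([(a,(250+285*k,150+209*k))])[0] if 0 else "")
```

```text
0.1443 [[0.4786, 0.4243], [0.4814, 0.3786], [0.4838, 0.3393]] 0.0458 3.54
  mid from tip [0.48495823 0.31949602 0.1443    ]
0.1483 [[0.4786, 0.4233], [0.4814, 0.3787], [0.4838, 0.3405]] 0.0447 3.54
  mid from tip [0.48501424 0.31851565 0.1483    ]
0.1523 [[0.4787, 0.4223], [0.4813, 0.3789], [0.4837, 0.3417]] 0.0435 3.54
  mid from tip [0.48507026 0.31753529 0.1523    ]
d2 scale 5.714285714285714
rear sc
```

View pics/d2.png

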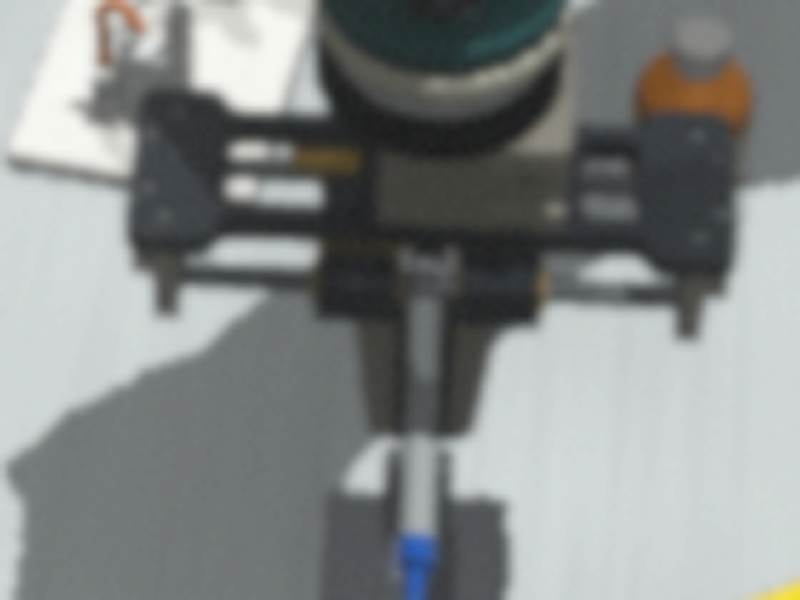

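Run:
```python
from h import *
o=ori(-np.radians(5.4)); p=np.array([.6117,.0474])
t=current_tool_pos(); robot.movel([t[0],t[1],.165],max_speed=.15)
robot.move_ptp([*p,.165],o); print(current_tool_pos())
robot.movel([*p,.090],max_speed=.08); print(current_tool_pos(),current_wrist_force(),current_time_s())
a=snap("scene","sc4");b=snap("side","sd4");w=snap("wrist","wr4")
crop(a,170,180,270,255,"e1",1.5)
```

```text
[0.61117274 0.04983533 0.16472407]
[0.61217194 0.04743465 0.09054114] [-0.9487399  -0.03465063 -0.83059327] 11.5917
e1 scale 8.0
```

View pics/e1.png

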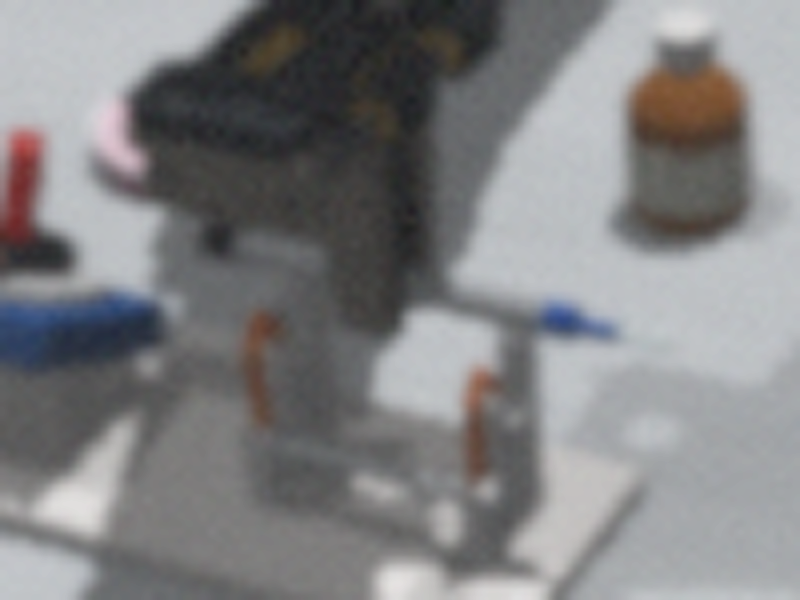

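View pics/wr4.png

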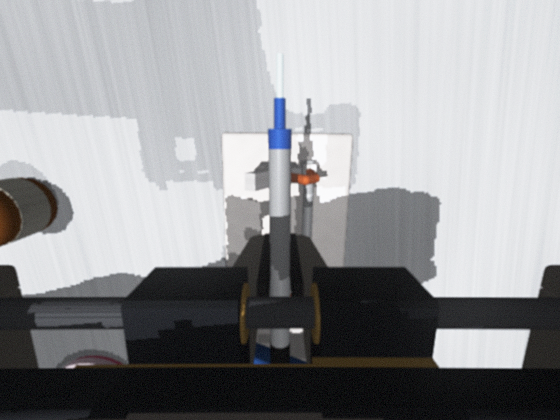

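The rod lies parallel to the stand base, with the far wall top at (257,180) on its left and the orange nose at (307,178) on its right. Now I'll press down.

Run:
```python
from h import *
p=np.array([.6114,.0474])
for z in (.075,.068,.062,.057,.054,.052,.0505):
    r=robot.movel([*p,z],max_speed=.04,threshold=30)
    print(z,r,current_tool_pos().round(4) if hasattr(current_tool_pos(),'round') else current_tool_pos(),np.round(current_wrist_force(),2),np.round(current_ft_torque(),2),round(current_time_s(),2))
    if r: break
snap("scene","sc5");snap("side","sd5");w=snap("wrist","wr5")
crop(load("sc5"),170,180,270,255,"f1",1.5)
```

```text
0.075 False [0.6114 0.0473 0.0748] [-0.28  0.43 -0.46] [ 0.04 -0.07  0.02] 12.27
0.068 False [0.6118 0.0474 0.0679] [ 1.93 -0.67 -1.51] [ 0.01 -0.55 -0.12] 12.59
0.062 False [0.6117 0.0475 0.062 ] [ 3.76  0.63 -0.91] [ 0.05 -0.68 -0.18] 12.89
0.057 False [0.6117 0.0474 0.0566] [ 3.5   0.43 -3.16] [ 0.09 -0.92 -0.08] 13.17
0.054 False [0.6117 0.0473 0.0537] [ 4.48  0.33 -3.72] [ 0.01 -1.19 -0.13] 13.42
0.052 False [0.6117 0.0473 0.0521] [ 4.3   0.08 -1.68] [-0.05 -1.01 -0.13] 13.67
0.0505 False [0.6118 0.0473 0.0518] [ 1.39 -0.98  6.62] [-0.18 -0.3  -0.11] 13.92
f1 scale 8.0
```

View pics/f1.png

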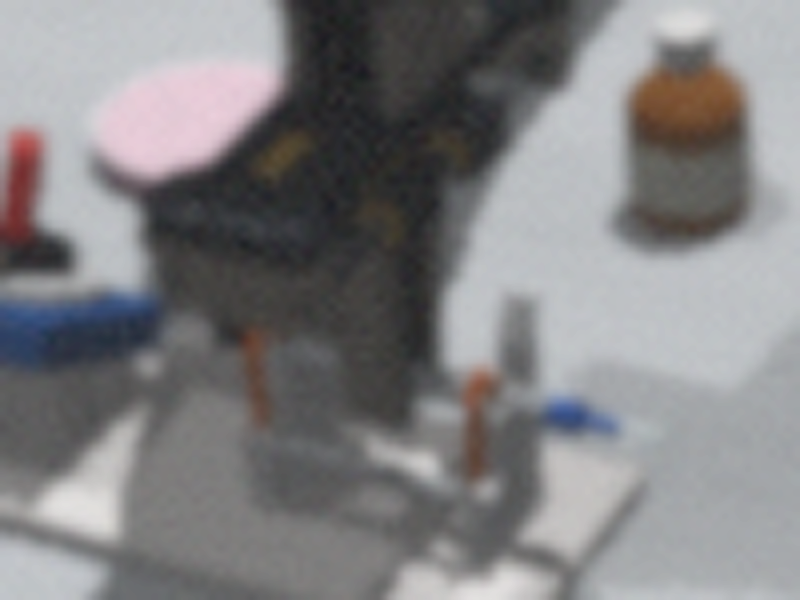

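View pics/wr5.png

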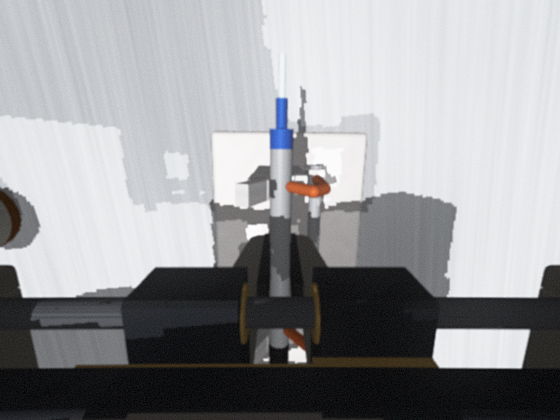

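The rod is home: the upward reaction starts at TCP z = 0.0518, and the nose at (295,187) is over the rod. I'll press a bit more, then release.

Run:
```python
from h import *
p=np.array([.6116,.0474])
r=robot.movel([*p,.0490],max_speed=.03,threshold=20); print(r,np.round(current_tool_pos(),4),np.round(current_wrist_force(),2))
robot.movel([*p,.0515],max_speed=.03)
eoat.release(); print(current_grip_width(),np.round(current_wrist_force(),2))
robot.pause(0.3)
robot.movel([*p,.165],max_speed=.15)
q=ori(-np.radians(5.4))
robot.move_ptp([.585,-.03,.195],q)
print(np.round(current_tool_pos(),4),current_time_s())
snap("scene","sc6");snap("side","sd6");w=snap("wrist","wr6")
crop(load("sc6"),140,180,270,277,"g1",1.5);crop(load("sd6"),210,100,330,220,"g2",1.5)
```

```text
False [0.6118 0.0473 0.0516] [-2.47 -0.87 16.52]
1.0002538772583816 [-0.38  0.65 -0.11]
[ 0.5844 -0.0312  0.1945] 17.4583
g1 scale 6.153846153846154
g2 scale 5.0
```

View pics/g1.png

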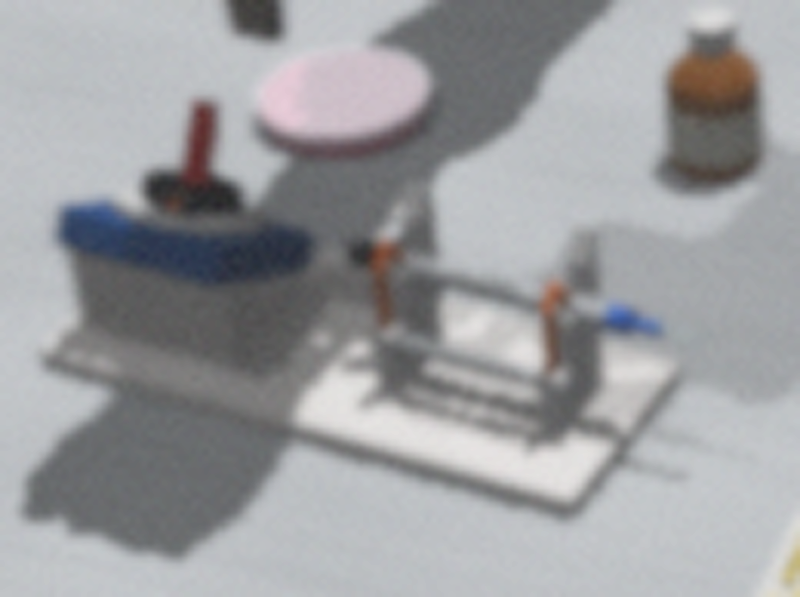

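View pics/wr6.png

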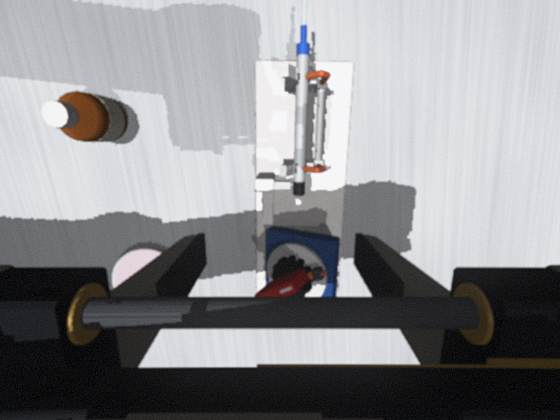

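View pics/g2.png

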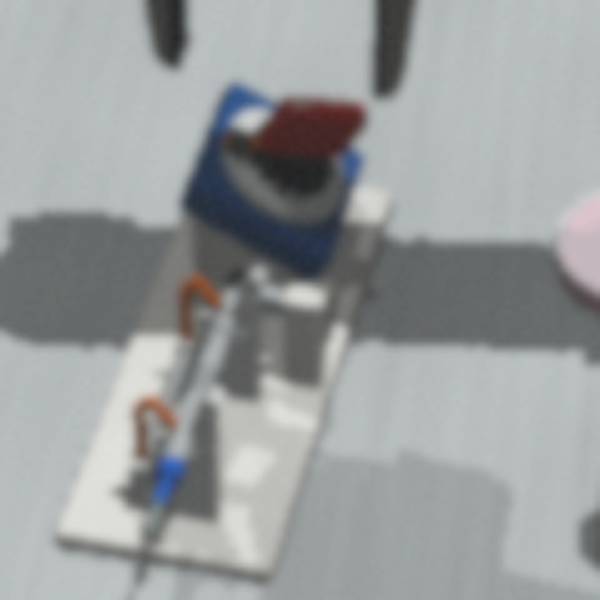

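The holder sits home with the jaw closed over it: both noses cover the rod, and the needle points away from the knob. Now the knob.

Run:
```python
from h import *
q=ori(0)
robot.move_ptp([.55,-.19,.22],q); snap("wrist","k1")
robot.movel([.63,-.19,.22]); snap("wrist","k2")
print(np.round(current_tool_pos(),4),current_time_s())
for n in("k1","k2"):
    s=load(n); m=cv2.inRange(cv2.cvtColor(s["img"],cv2.COLOR_RGB2HSV),(170,120,40),(180,255,255))|cv2.inRange(cv2.cvtColor(s["img"],cv2.COLOR_RGB2HSV),(0,150,40),(4,255,255))
    N,l,st,ce=cv2.connectedComponentsWithStats(m); i=1+np.argmax(st[1:,4]); print(n,st[i],ce[i])
    x,y=map(int,ce[i]); x0=max(0,x-60);y0=max(0,y-45); crop(s,x0,y0,x0+120,y0+90,n+"c",1.2); print(x0,y0)
```

```text
[ 0.6292 -0.1896  0.2197] 19.0917
k1 [281 105  57  36 829] [306.80337756 123.59831122]
k1c scale 6.666666666666667
246 78
k2 [ 199  103   58   37 1010] [227.11980198 121.81980198]
k2c scale 6.666666666666667
167 76
```

View pics/k1c.png

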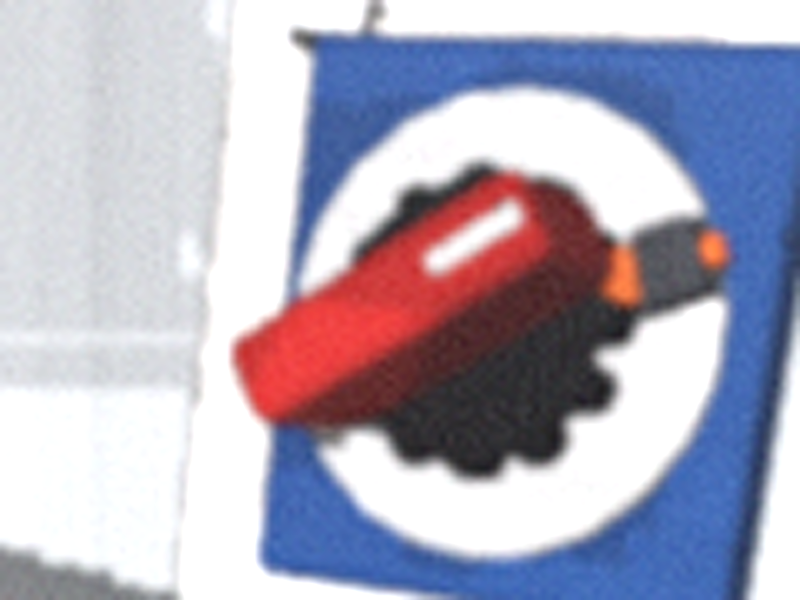

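View pics/k2c.png

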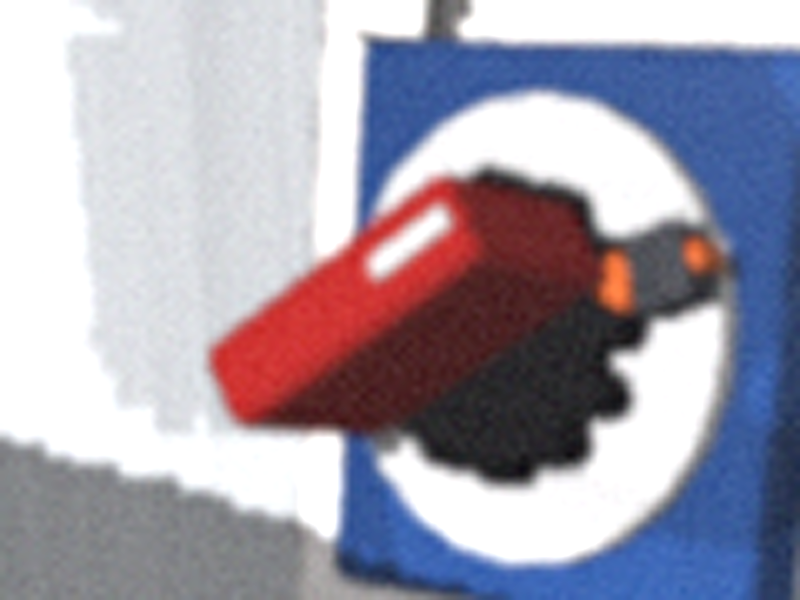

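```bash
cat > kn.py <<'E'
from h import *
A=load("k1");B=load("k2");k=120/18/1.0
a=lambda p:np.array([246,78])+np.array(p)/6.6667
b=lambda p:np.array([167,76])+np.array(p)/6.6667
C=[]
for n,p,q in[("a",(510,172),(445,178)),("b",(550,249),(480,253)),("c",(272,422),(245,424)),("d",(235,350),(212,355)),("disc top",(525,86),(540,92)),("disc bot",(500,556),(545,563)),("disc r",(727,300),(733,310)),("panel TL",(310,38),(365,40)),("panel BL",(265,568),(340,573))]:
    X,e=tri([(A,a(p)),(B,b(q))]);print(n,X.round(4),np.round(e,4))
    C.append(X)
C=np.array(C)
top=C[:4].mean(0);wx=(C[1]+C[0]-C[2]-C[3])/2
print("top",top,"len",np.linalg.norm(wx),"thick",np.linalg.norm(C[0]-C[1]),np.linalg.norm(C[3]-C[2]))
n=np.cross(C[2]-C[0],C[3]-C[1]);n/=np.linalg.norm(n);n*=np.sign(n[2]);print("normal",n,np.degrees(np.arccos(n[2])))
ex=np.array([np.cos(.094),-np.sin(.094),0]);ey=np.array([np.sin(.094),np.cos(.094),0])
zk=-np.sin(np.radians(28))*ex+np.cos(np.radians(28))*np.array([0,0,1]);print("zk nominal",zk)
w=wx-zk*(wx@zk);w/=np.linalg.norm(w)
g=top-.017*zk;print("grip",g,"rel seat",(g-[.6117,.0474,.066])@ex,(g-[.6117,.0474,.066])@ey)
xd=ex-zk*(ex@zk);xd/=np.linalg.norm(xd);yd=np.cross(zk,xd)
print("wing angle in panel deg",np.degrees(np.arctan2(w@yd,w@xd)))
E
python3 kn.py
```

```text
a [ 0.5895 -0.0934  0.1126] [0.0001 0.0001]
b [ 0.5944 -0.1034  0.1175] [0. 0.]
c [ 0.5582 -0.1258  0.1022] [0.0002 0.0002]
d [ 0.5529 -0.116   0.0976] [0. 0.]
disc top [ 0.5977 -0.0761  0.0664] [0.0001 0.0001]
disc bot [ 0.5966 -0.1479  0.0655] [0.0001 0.0001]
disc r [ 0.6275 -0.1086  0.08  ] [0.0003 0.0003]
panel TL [ 0.5657 -0.0641  0.0368] [0.0002 0.0002]
panel BL [ 0.5585 -0.1516  0.0443] [0.0001 0.0001]
top [ 0.57373648 -0.10962587  0.10747813] len 0.04541032028380004 thick 0.012160799678862081 0.01204712458085543
normal [-0.46711921  0.17220765  0.86726246] 29.85793910317994
zk nominal [-0.46739896  0.04406537  0.88294759]
grip [ 0.58168226 -0.11037498  0.09246802] rel seat -0.015076198571804436 -0.15989596016270563
wing angle in panel deg 34.68696429955256
```

```bash
cat >> kn.py <<'E'
Z=np.array([0,0,1.]); G=g+np.array([-.0009,0,0])
def kori(flip,phi):  # phi clockwise
    r=Rn.from_rotvec(-phi*zk); y=np.cross(zk,w)*(-1 if flip else 1); z=-zk; x=np.cross(y,z)
    return (r*Rn.from_matrix(np.c_[x,y,z])).as_rotvec()
def kpos(h): return G+zk*h   # h: TCP height along axis relative to grip
E
python3 - <<'E'
from kn import *
for f in(0,1):
    print("flip",f)
    for h in(.08,-.014):
      for phi in(0,.4,.8,1.2,1.5):
        j=kinematics.ik(kpos(h),kori(f,phi)); print(h,phi,None if j is None else np.round(j,2))
E
```

```text
a [ 0.5895 -0.0934  0.1126] [0.0001 0.0001]
b [ 0.5944 -0.1034  0.1175] [0. 0.]
c [ 0.5582 -0.1258  0.1022] [0.0002 0.0002]
d [ 0.5529 -0.116   0.0976] [0. 0.]
disc top [ 0.5977 -0.0761  0.0664] [0.0001 0.0001]
disc bot [ 0.5966 -0.1479  0.0655] [0.0001 0.0001]
disc r [ 0.6275 -0.1086  0.08  ] [0.0003 0.0003]
panel TL [ 0.5657 -0.0641  0.0368] [0.0002 0.0002]
panel BL [ 0.5585 -0.1516  0.0443] [0.0001 0.0001]
top [ 0.57373648 -0.10962587  0.10747813] len 0.04541032028380004 thick 0.012160799678862081 0.01204712458085543
normal [-0.46711921  0.17220765  0.86726246] 29.85793910317994
zk nominal [-0.46739896  0.04406537  0.88294759]
grip [ 0.58168226 -0.11037498  0.09246802] rel seat -0.015076198571804436 -0.15989596016270563
wing angle in panel deg 34.68696429955256
flip 0
0.08 0 [ 0.48  0.21 -0.37  2.24  0.24  0.22  2.  ]
0.08 0.4 [ 0.43  0.21 -0.3   2.24  0.18  0.21  1.66]
0.08 0.8 [ 0.33  0.2  -0.2   2.25  0.07  0.21  1.37]
0.08 1.2 [ 0.28  0.19 -0.14  2.25  0.01  0.21  1.02]
0.08 1.5 [ 0.24  0.19 -0.1   2.26 -0.03  0.21  0.76]
-0.014 0 [ 0.54  0.47 -0.47  2.19  1.37  0.17  0.93]
-0.014 0.4 [ 0.54  0.47 -0.47  2.19  1.37  0.17  0.53]
-0.014 0.8 [ 0.54  0.47 -0.47  2.19  1.37  0.17  0.13]
-0.014 1.2 [ 0.54  0.47 -0.47  2.19  1.37  0.17 -0.27]
-0.014 1.5 [ 0.54  0.47 -0.47  2.19  1.37  0.17 -0.57]
flip 1
0.08 0 [ 0.    0.18  0.16  2.27 -0.27  0.21 -0.65]
0.08 0.4 [-0.07  0.18  0.24  2.27 -0.35  0.21 -0.98]
0.08 0.8 [-0.14  0.18  0.31  2.28 -0.41  0.22 -1.32]
0.08 1.2 [-0.19  0.18  0.38  2.28 -0.46  0.22 -1.67]
0.08 1.5 [-0.26  0.19  0.45  2.28 -0.52  0.23 -1.91]
-0.014 0 [ 1.14  0.97 -1.33  2.16  1.68  0.84 -2.21]
-0.014 0.4 [ 1.14  0.97 -1.33  2.16  1.68  0.84 -2.61]
-0.014 0.8 None
-0.014 1.2 [ 0.88  0.61 -0.89  2.17  1.53  0.41  2.82]
-0.014 1.5 [ 0.88  0.61 -0.89  2.17  1.53  0.41  2.52]
```

```bash
sed -i 's/^\( *\)print(n,X/\1pass;0 and print(n,X/' kn.py
python3 - <<'E'
from kn import *
print(np.round(current_joints(),2))
robot.move_ptp(kpos(.08),kori(0,0)); print(np.round(current_joints(),2),np.round(current_tool_pos()-kpos(.08),4),current_time_s())
for h in(.06,.04,.02,0,-.014):
    j=kinematics.ik(kpos(h),kori(0,0)); print(h,None if j is None else np.round(j,2))
snap("scene","sc7");crop(load("sc7"),130,150,270,255,"h1",1.5);w=snap("wrist","wr7")
E
```

```text
a [ 0.5895 -0.0934  0.1126] [0.0001 0.0001]
b [ 0.5944 -0.1034  0.1175] [0. 0.]
c [ 0.5582 -0.1258  0.1022] [0.0002 0.0002]
d [ 0.5529 -0.116   0.0976] [0. 0.]
disc top [ 0.5977 -0.0761  0.0664] [0.0001 0.0001]
disc bot [ 0.5966 -0.1479  0.0655] [0.0001 0.0001]
disc r [ 0.6275 -0.1086  0.08  ] [0.0003 0.0003]
panel TL [ 0.5657 -0.0641  0.0368] [0.0002 0.0002]
panel BL [ 0.5585 -0.1516  0.0443] [0.0001 0.0001]
top [ 0.57373648 -0.10962587  0.10747813] len 0.04541032028380004 thick 0.012160799678862081 0.01204712458085543
normal [-0.46711921  0.17220765  0.86726246] 29.85793910317994
zk nominal [-0.46739896  0.04406537  0.88294759]
grip [ 0.58168226 -0.11037498  0.09246802] rel seat -0.015076198571804436 -0.15989596016270563
wing angle in panel deg 34.68696429955256
[ 0.18  0.47  0.08  1.58 -0.04  1.09  0.27]
[ 0.48  0.21 -0.36  2.24  0.24  0.22  2.  ] [ 0.0005 -0.0004  0.0005] 20.6167
0.06 [ 0.42  0.26 -0.31  2.24  0.3   0.18  1.94]
0.04 [ 0.55  0.33 -0.46  2.22  0.73  0.18  1.54]
0.02 [ 0.55  0.38 -0.47  2.21  0.98  0.17  1.3 ]
0 [ 0.55  0.43 -0.48  2.2   1.22  0.17  1.07]
-0.014 [ 0.54  0.47 -0.47  2.19  1.37  0.17  0.93]
h1 scale 5.714285714285714
```

View pics/h1.png

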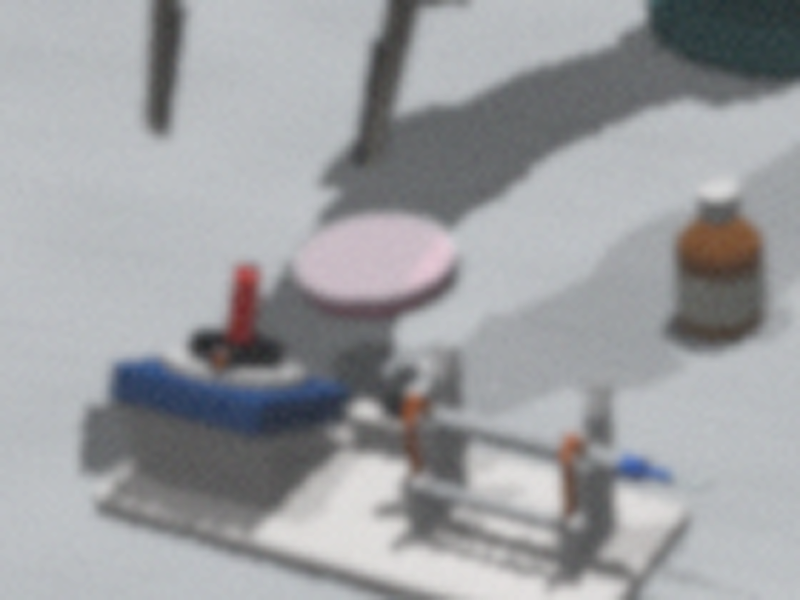

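View pics/wr7.png

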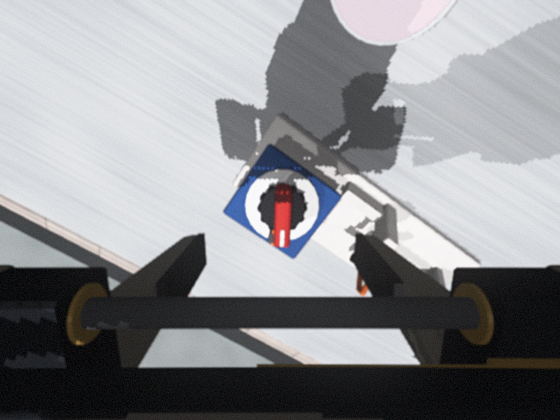

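```bash
sed -i 's/^    pass;0 and print.*$//; s/^print/0 and print/; s/;print("/;0 and print("/; s/;print(n/;0/' kn.py; grep -n print kn.py | head -3
python3 - <<'E'
from kn import *
try:
    for h in(.03,-.014):
        r=robot.movel(kpos(h),max_speed=.06,threshold=12); print(h,r,np.round(current_joints(),3),np.round(current_tool_pos()-kpos(h),4),np.round(current_wrist_force(),2),current_time_s())
except robot.Unreachable as e: print("unreach",e)
snap("scene","sc8");crop(load("sc8"),130,150,270,255,"i1",1.5);w=snap("wrist","wr8")
E
```

```text
11:0 and print("top",top,"len",np.linalg.norm(wx),"thick",np.linalg.norm(C[0]-C[1]),np.linalg.norm(C[3]-C[2]))
12:n=np.cross(C[2]-C[0],C[3]-C[1]);n/=np.linalg.norm(n);n*=np.sign(n[2]);0 and print("normal",n,np.degrees(np.arccos(n[2])))
14:zk=-np.sin(np.radians(28))*ex+np.cos(np.radians(28))*np.array([0,0,1]);0 and print("zk nominal",zk)Traceback (most recent call last):
  File "<stdin>", line 1, in <module>
  File "kn.py", line 7
    X,e=tri([(A,a(p)),(B,b(q))]);0,X.round(4),np.round(e,4))
                                                           ^
SyntaxError: unmatched ')'
```

```bash
sed -i '7s/;0,X.*$//' kn.py
python3 - <<'E'
from kn import *
print(G,w,zk)
try:
    for h in(.03,-.014):
        r=robot.movel(kpos(h),max_speed=.06,threshold=12); print(h,r,np.round(current_joints(),3),np.round(current_tool_pos()-kpos(h),4),np.round(current_wrist_force(),2),current_time_s())
except robot.Unreachable as e: print("unreach",e)
snap("scene","sc8");crop(load("sc8"),130,150,270,255,"i1",1.5);w=snap("wrist","wr8")
E
```

```text
[ 0.58078226 -0.11037498  0.09246802] [0.77623517 0.49843422 0.38603404] [-0.46739896  0.04406537  0.88294759]
unreach the arm cannot follow that straight line within its joint ranges
i1 scale 5.714285714285714
```

View pics/i1.png

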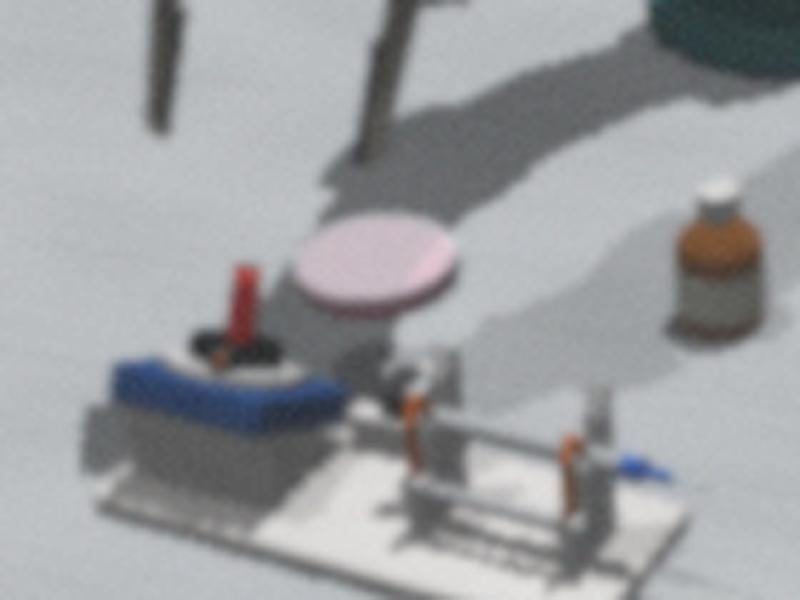

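View pics/wr8.png

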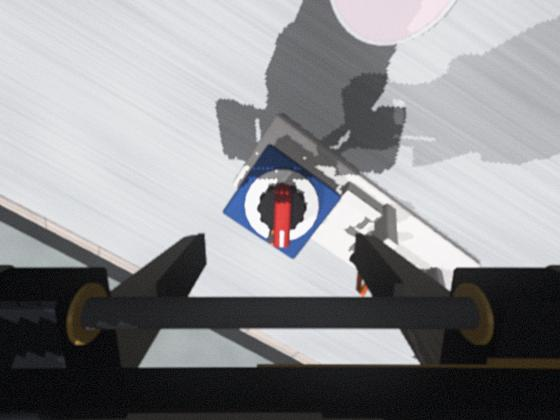

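Run:
```python
from kn import *
P=kpos(.08);O=kori(0,0)
d=np.array([.34,.14,-.42,-.02,.5,.15,-.5])
for k in range(3):
    q=np.array(current_joints()); robot.move_j(q+.35*d); 
    j=kinematics.ik(P,O); print(np.round(current_tool_pos()-P,3), None if j is None else np.round(j,3))
    if j is None: break
    robot.move_j(j); print(np.round(current_tool_pos()-P,4),current_time_s())
for h in(.06,.04,.02,0,-.014):
    j=kinematics.ik(kpos(h),O); print(h,None if j is None else np.round(j,2))
```

```text
[-0.013  0.006 -0.02 ] [ 0.627  0.234 -0.524  2.233  0.414  0.233  1.845]
[ 0.0004 -0.0007  0.0009] 21.3583
[-0.009  0.003 -0.014] [ 0.766  0.263 -0.68   2.226  0.586  0.257  1.691]
[ 0.0002 -0.0005  0.0005] 21.9
[-0.004  0.001 -0.007] [ 0.901  0.303 -0.838  2.22   0.758  0.294  1.54 ]
[ 0.     -0.0003  0.0002] 22.4417
0.06 [ 0.8   0.33 -0.73  2.22  0.85  0.26  1.45]
0.04 [ 0.7   0.36 -0.63  2.21  0.95  0.23  1.35]
0.02 [ 0.6   0.39 -0.53  2.21  1.05  0.19  1.24]
0 [ 0.53  0.43 -0.45  2.2   1.19  0.16  1.09]
-0.014 [ 0.54  0.47 -0.47  2.19  1.37  0.17  0.93]
```

Run:
```python
from kn import *
P=kpos(.08);O=kori(0,0)
d=np.array([.34,.14,-.42,-.02,.4,.15,-.35])
for k in range(2):
    q=np.array(current_joints()); robot.move_j(q+.4*d); 
    j=kinematics.ik(P,O); print(np.round(current_tool_pos()-P,3), None if j is None else np.round(j,3))
    if j is None: break
    robot.move_j(j)
try:
    for h in(.03,-.014):
        r=robot.movel(kpos(h),max_speed=.06,threshold=12); print(h,r,np.round(current_joints(),3),np.round(current_tool_pos()-kpos(h),4),np.round(current_wrist_force(),2),current_time_s())
        if r: break
except robot.Unreachable as e: print("unreach",e)
snap("scene","sc8");crop(load("sc8"),130,150,270,255,"i1",1.5);w=snap("wrist","wr8")
```

```text
[0.    0.    0.002] [ 1.029  0.36  -0.995  2.214  0.927  0.35   1.398]
[ 0.007 -0.004  0.014] [ 1.143  0.441 -1.151  2.21   1.086  0.434  1.273]
0.03 False [ 0.957  0.51  -0.959  2.195  1.306  0.389  1.067] [0.0001 0.0001 0.0003] [-0.47 -0.75 -0.06] 24.4917
-0.014 False [ 0.849  0.591 -0.849  2.17   1.511  0.38   0.881] [0.     0.     0.0002] [ 0.54  0.16 -1.  ] 25.375
i1 scale 5.714285714285714
```

View pics/i1.png

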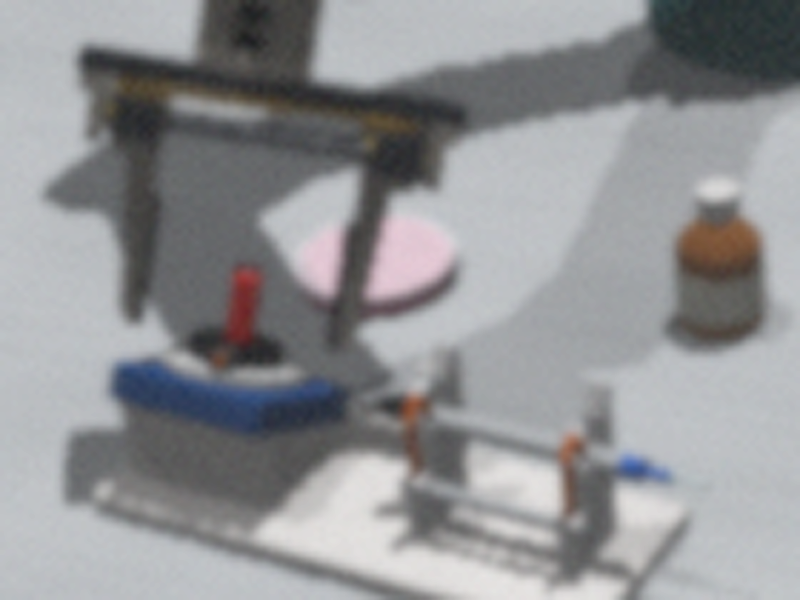

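View pics/wr8.png

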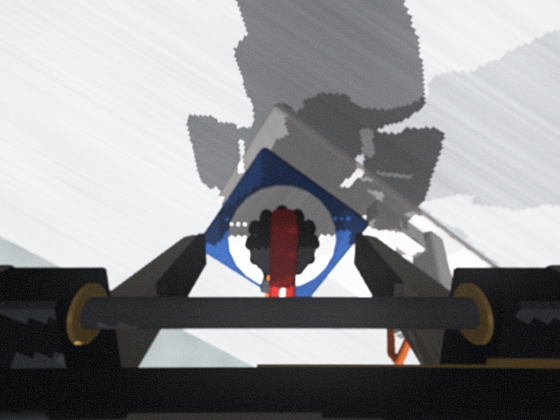

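Run:
```python
from kn import *
eoat.grab(); robot.pause(.1)
print(current_grip_width()*92,np.round(current_wrist_force(),2),np.round(current_ft_torque(),3),current_time_s())
q0=np.array(current_joints()); np.save("q0.npy",q0); t0=np.array(current_ft_torque())
ph=0
for ph in (.1,.2,.3,.36):
    q=q0.copy();q[6]-=ph; robot.move_j(q)
    print(ph,round(q0[6]-current_joints()[6],3),"tz",np.round(np.array(current_ft_torque())@zk,3),np.round(np.array(current_ft_torque())-t0,3),"e7",round(current_joint_efforts()[6],3),np.round(current_wrist_force(),1),round(current_time_s(),2))
snap("wrist","wr9")
```

```text
13.739857320322107 [-2.23  2.91  1.37] [0.736 0.88  0.331] 26.7417
0.1 0.098 tz -0.126 [-0.241 -0.225 -0.244] e7 -0.055 [-1.3  2.  -1.1] 26.99
0.2 0.196 tz -0.13 [-0.334 -0.226 -0.298] e7 -0.031 [-1.2  1.7  0.7] 27.24
0.3 0.295 tz -0.158 [-0.352 -0.317 -0.335] e7 -0.056 [-1.3  2.1 -0.3] 27.49
0.36 0.356 tz -0.158 [-0.449 -0.32  -0.386] e7 0.0 [-1.4  1.3  0.2] 27.74
```

View pics/wr9.png

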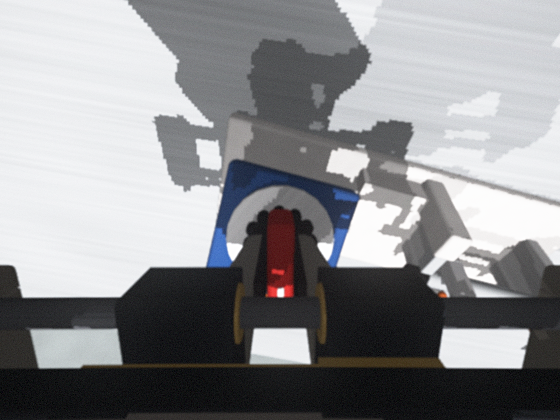

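```bash
cat > step.py <<'E'
from kn import *
q0=np.load("q0.npy")
def tz():
    v=[]
    for _ in range(5):
        v.append(np.array(current_ft_torque())@zk); robot.pause(.01)
    return np.mean(v)
def go(ph):
    q=q0.copy();q[6]-=ph; robot.move_j(q); t=tz()
    print(round(ph,3),round(q0[6]-current_joints()[6],3),"tz",round(t,3),np.round(current_wrist_force(),1),round(current_time_s(),2)); return t
E
python3 - <<'E'
from step import *
ph=.36
while ph<.95:
    ph+=.05; t=go(ph)
    if t<-.215: break
E
```

```text
0.41 0.408 tz -0.122 [-1.1  0.6  0.7] 28.08
0.46 0.458 tz -0.084 [0.4 0.1 0.4] 28.38
0.51 0.508 tz -0.109 [-0.5 -0.9  0.2] 28.67
0.56 0.558 tz -0.098 [-0.7 -0.7  0.5] 28.96
0.61 0.608 tz -0.105 [-1.1 -0.2 -0. ] 29.25
0.66 0.658 tz -0.098 [-0.5 -2.   0.5] 29.54
0.71 0.708 tz -0.074 [-1.9 -3.3  1.5] 29.83
0.76 0.758 tz -0.129 [-0.  -2.1  1.1] 30.12
0.81 0.808 tz -0.019 [-1.1 -3.4  1.5] 30.42
0.86 0.858 tz 0.555 [-0.2 -3.7  0.9] 30.71
0.91 0.908 tz 0.11 [-2.  -3.9  4.6] 31.0
0.96 0.958 tz 0.072 [-1.5 -3.9  3. ] 31.29
```

Run:
```python
from step import *
print(tz(),np.round(current_ft_torque(),3),np.round(current_joint_efforts(),3))
w=snap("wrist","wr10");crop(w,190,150,370,285,"j1",1.3);crop(snap("scene","sc10"),130,170,250,260,"j2",1.5);crop(snap("side","sd10"),220,60,340,180,"j3",1.5)
crop(load("wr9"),190,150,370,285,"j0",1.3)
```

```text
0.13826711416135787 [-1.347  0.391 -0.53 ] [ -2.97  -37.367 -12.73  -13.574   0.09   -2.223  -0.214]
j1 scale 4.444444444444445
j2 scale 6.666666666666667
j3 scale 5.0
j0 scale 4.444444444444445
```

View pics/j0.png

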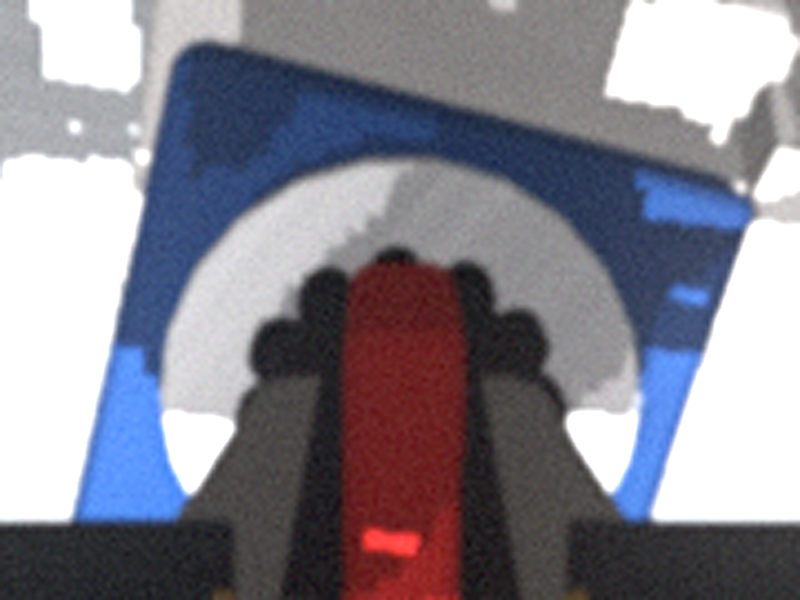

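View pics/j1.png

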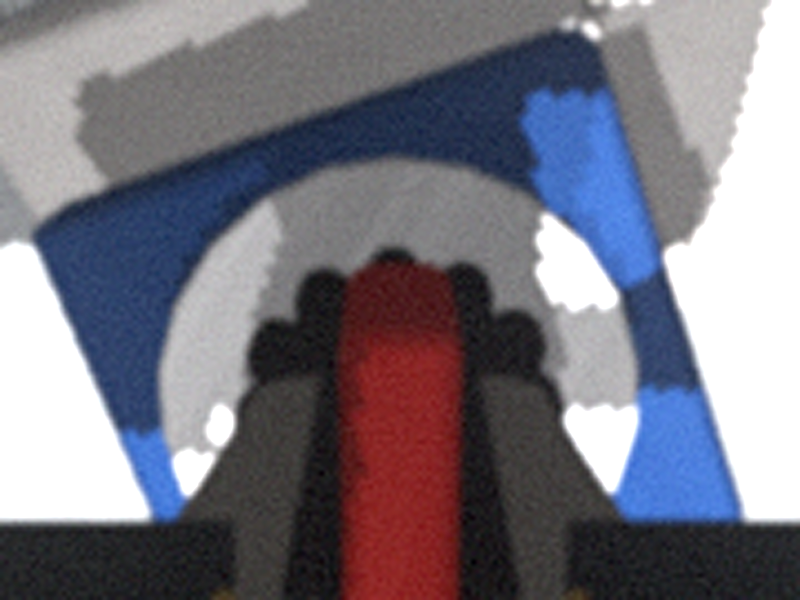

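View pics/j2.png

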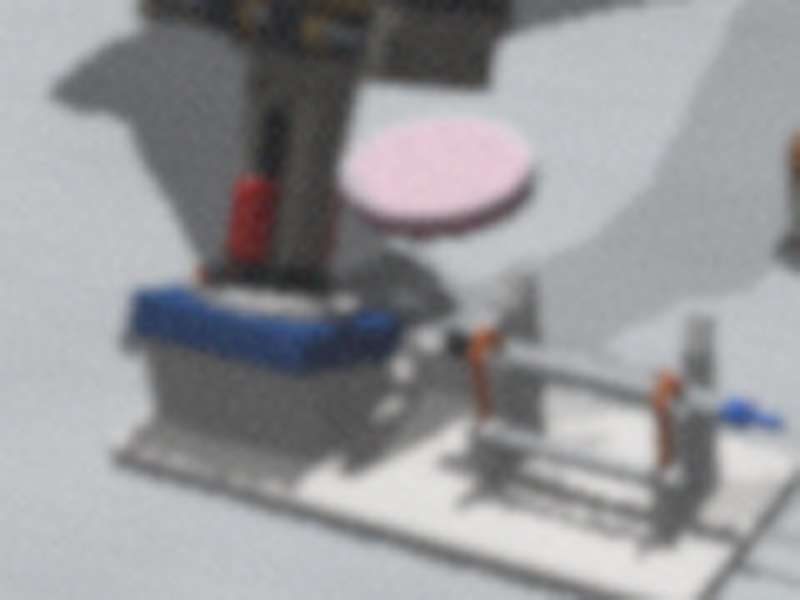

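View pics/j3.png

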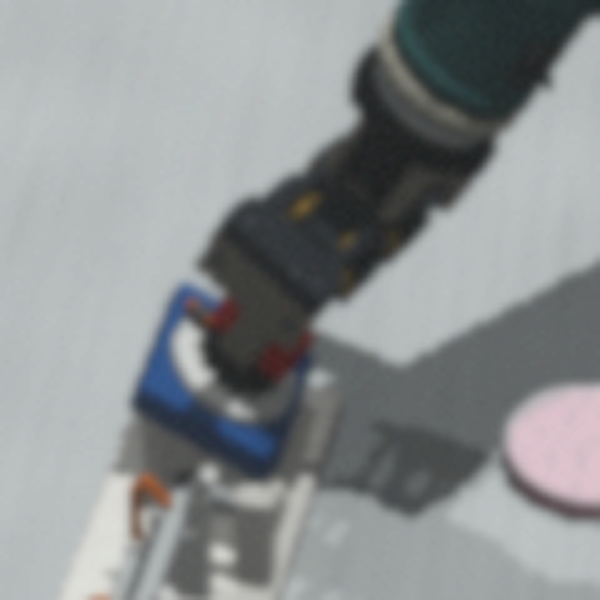

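Run:
```python
from kn import *
xd=ex-zk*(ex@zk);xd/=np.linalg.norm(xd);yd=np.cross(zk,xd)
ang=lambda X:(np.degrees(np.arctan2((X-g)@yd,(X-g)@xd)),np.hypot((X-g)@yd,(X-g)@xd),(X-g)@zk)
for n,p,q in(("dot",(713,250),(700,253)),("inner",(625,275),(615,282))):
    X,e=tri([(A,a(p)),(B,b(q))]);print(n,X.round(4),np.round(e,4),ang(X))
def org(s,box):
    x0,y0,x1,y1=box; m=cv2.inRange(cv2.cvtColor(s["img"],cv2.COLOR_RGB2HSV),(3,90,60),(16,255,255)); M=np.zeros_like(m);M[y0:y1,x0:x1]=m[y0:y1,x0:x1]
    N,l,st,ce=cv2.connectedComponentsWithStats(M); print([(st[i].tolist(),ce[i].round(1).tolist()) for i in range(1,N)]); 
a10=load("sc8") # pawl initial, scene
import pickle
for nm in("sc7",): org(load(nm),(150,200,185,222))
s=snap("scene","sc11");d=snap("side","sd11")
org(s,(150,200,185,222));org(d,(245,110,285,140)); org(load("sd6"),(245,110,285,140)); org(load("sc6"),(150,200,185,222))
crop(d,240,105,300,150,"m1",1.8);crop(s,145,190,205,235,"m2",1.8)
```

```text
dot [ 0.6228 -0.1015  0.0891] [0.0002 0.0002] (np.float64(20.592764205773673), np.float64(0.03613884588613465), np.float64(-0.02181238943322318))
inner [ 0.6103 -0.1052  0.0883] [0.0001 0.0001] (np.float64(18.962614066217906), np.float64(0.024062366591955407), np.float64(-0.016807677597581824))
[([171, 206, 1, 1, 1], [171.0, 206.0]), ([168, 213, 1, 1, 1], [168.0, 213.0])]
[]
[]
[]
[]
m1 scale 13.333333333333334
m2 scale 13.333333333333334
```

View pics/m1.png

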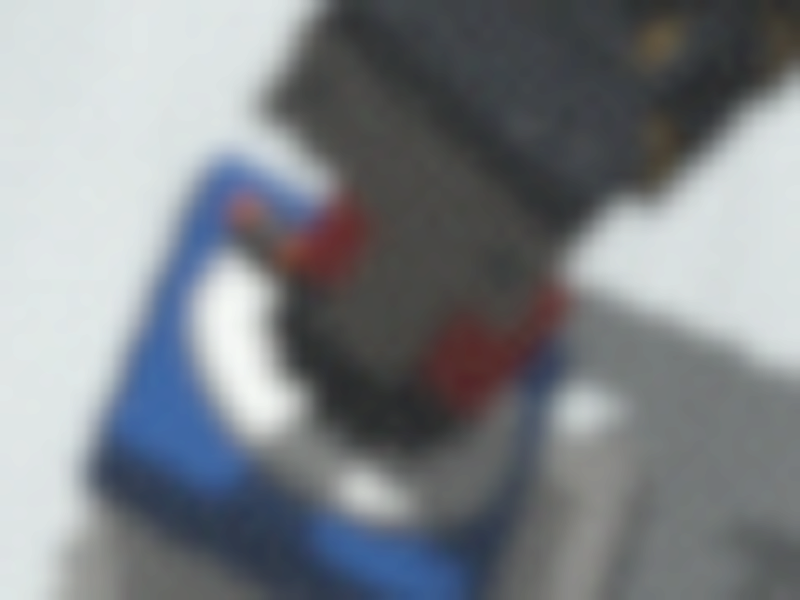

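View pics/m2.png

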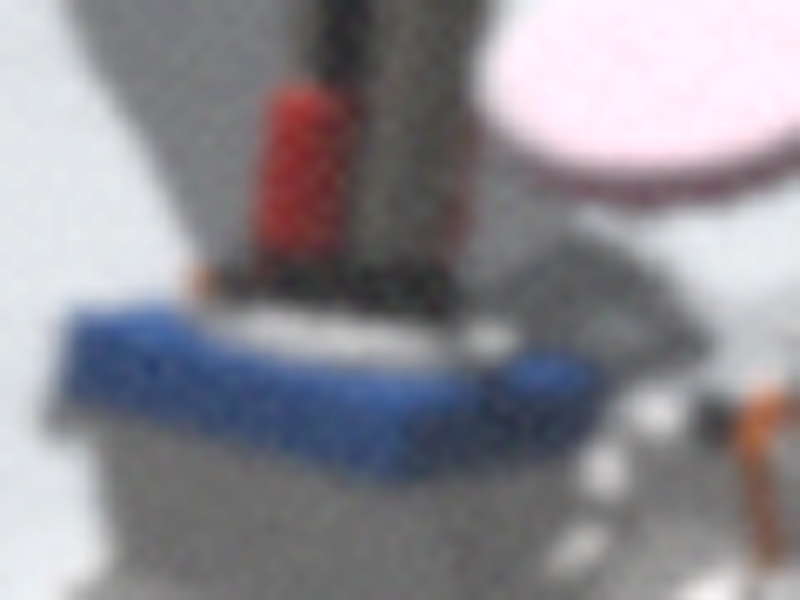

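```bash
cat > pawl.py <<'E'
from kn import *
xd=ex-zk*(ex@zk);xd/=np.linalg.norm(xd);yd=np.cross(zk,xd)
ang=lambda X:(round(np.degrees(np.arctan2((X-g)@yd,(X-g)@xd)),1),round(np.hypot((X-g)@yd,(X-g)@xd),4),round((X-g)@zk,4))
def onpl(s,uv,h):
    c,d=ray(s,[uv]);d=d[0];X=c+d*(((g+zk*h-c)@zk)/(d@zk));return ang(X)
E
python3 - <<'E'
from pawl import *
s=load("sc11");d=load("sd11")
k=40/3
ps=(145+203/k,190+280/k);pd=(240+243/k,105+207/k)
X,e=tri([(s,ps),(d,pd)]);print(X,e,ang(X)); print("side plane",onpl(d,pd,-.0218),"scene plane",onpl(s,ps,-.0218))
print("inner side",onpl(d,(240+288/k,105+250/k),-.0168))
d6=load("sd6");crop(d6,240,105,300,150,"m3",1.8)
E
```

```text
[ 0.61837119 -0.12810532  0.08734808] [np.float64(0.0010119759652302193), np.float64(0.001011975965230263)] (np.float64(-24.4), np.float64(0.0344), np.float64(-0.0225))
side plane (np.float64(-25.3), np.float64(0.035), np.float64(-0.0218)) scene plane (np.float64(-13.7), np.float64(0.0387), np.float64(-0.0218))
inner side (np.float64(-12.4), np.float64(0.0218), np.float64(-0.0168))
m3 scale 13.333333333333334
```

View pics/m3.png

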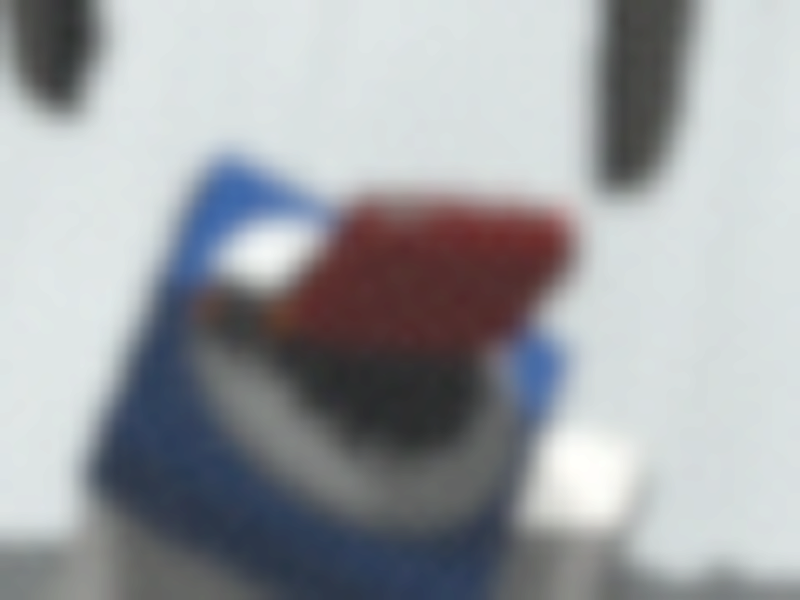

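Run:
```python
from pawl import *
k=40/3
d6=load("sd6"); print("initial side",onpl(d6,(240+207/k,105+308/k),-.0218))
d=load("sd11"); print("now",onpl(d,(240+243/k,105+207/k),-.0218))
print(current_time_s())
```

```text
initial side (np.float64(26.9), np.float64(0.0352), np.float64(-0.0218))
now (np.float64(-25.3), np.float64(0.035), np.float64(-0.0218))
31.5833
```

Run:
```python
from step import *
for ph in(1.01,1.06,1.11,1.16,1.21): go(ph)
d=snap("side","sd12");crop(d,240,105,300,150,"m4",1.8)
print(np.round(current_joint_efforts(),2))
```

```text
1.01 1.009 tz 0.017 [-1.9 -5.4  3.2] 31.88
1.06 1.059 tz 0.002 [-1.1 -3.8  2.2] 32.17
1.11 1.109 tz -0.094 [-2.9 -5.9  2.3] 32.46
1.16 1.159 tz -0.135 [-2.3 -5.   1.7] 32.75
1.21 1.209 tz -0.138 [-1.1 -5.6  1.9] 33.04
m4 scale 13.333333333333334
[ -3.47 -37.44 -13.09 -13.47   0.41  -2.3    0.11]
```

View pics/m4.png

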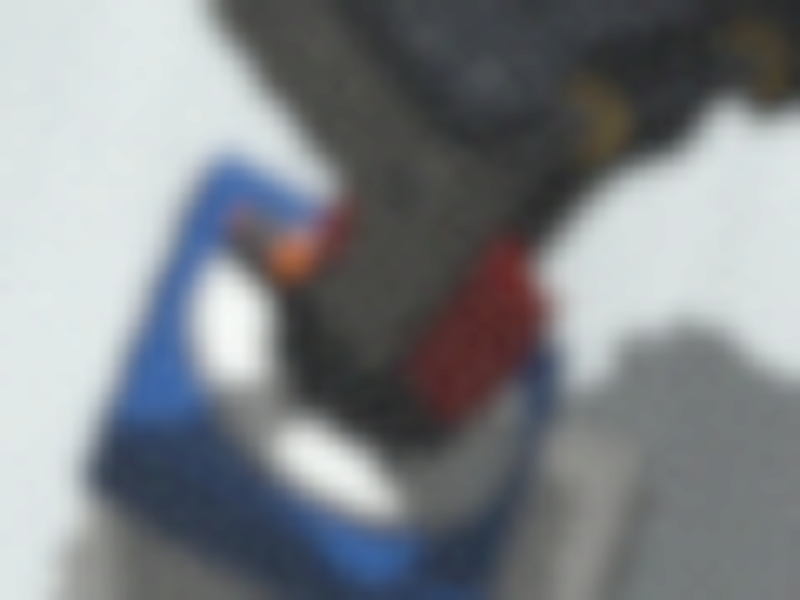

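Run:
```python
from step import *
for ph in(1.28,1.36): go(ph)
d=snap("side","sd13");crop(d,240,105,300,150,"m5",1.8)
eoat.release(); print(current_grip_width(),np.round(current_wrist_force(),2),current_time_s())
T=np.array(current_tool_pos()); print((T-kpos(-.014)).round(4))
try:
    r=robot.movel(T+zk*.06,max_speed=.06); print(r)
except robot.Unreachable as e: print("unreach",e)
print(np.round(current_tool_pos(),4),np.round(current_joints(),2),current_time_s())
s=snap("wrist","wr14");snap("side","sd14");snap("scene","sc14");crop(load("sd14"),240,105,300,150,"m6",1.8)
```

```text
1.28 1.279 tz -0.164 [-1.6 -5.7  2.1] 33.38
1.36 1.358 tz 0.265 [-2.1 -4.   2.2] 33.67
m5 scale 13.333333333333334
1.001064903056811 [-0.14  0.32 -0.33] 34.9333
[-0.0004  0.001  -0.0003]
False
[ 0.5588 -0.1075  0.1326] [ 0.99  0.48 -0.99  2.2   1.22  0.39 -0.21] 36.0833
m6 scale 13.333333333333334
```

View pics/m6.png

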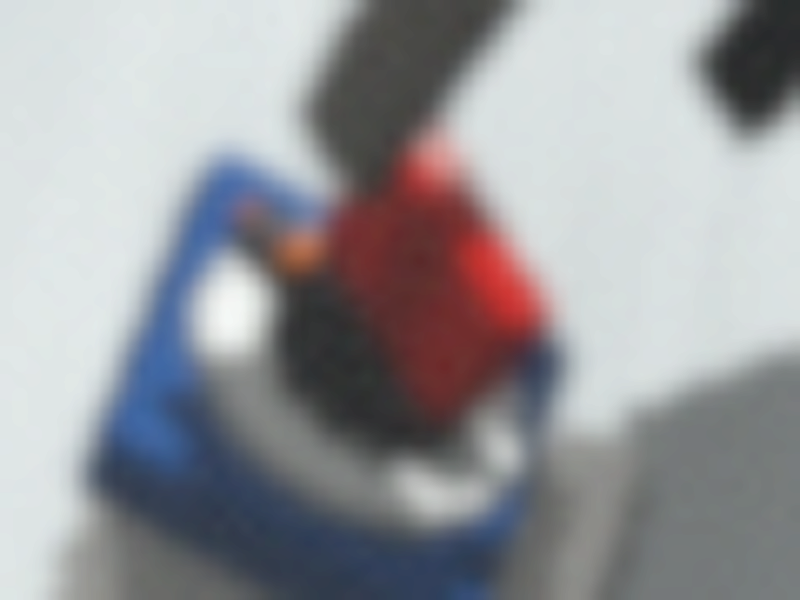

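View pics/wr14.png

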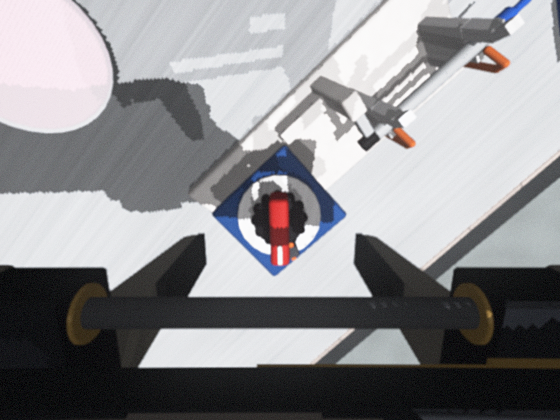

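The knob is released, and the wing is still in line with the tool. I'll check the wing and pawl angles from the same two views I used before turning.

Run:
```python
from h import *
T=np.array(current_tool_pos())
robot.movel(T+np.array([-.03,0,.06]),max_speed=.1)
robot.move_ptp([.55,-.19,.22],ori(0)); snap("wrist","n1")
robot.movel([.63,-.19,.22]); snap("wrist","n2")
print(current_time_s())
crop(load("n1"),246,78,366,168,"n1c",1.2);crop(load("n2"),167,76,287,166,"n2c",1.2)
snap("scene","sc15");crop(load("sc15"),140,170,280,275,"n3",1.4)
```

```text
38.55
n1c scale 6.666666666666667
n2c scale 6.666666666666667
n3 scale 5.714285714285714
```

View pics/n1c.png

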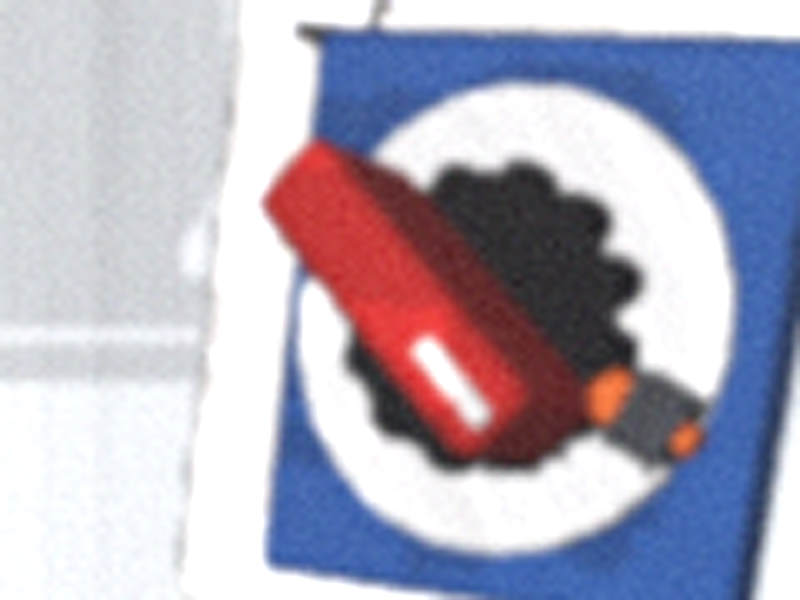

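View pics/n2c.png

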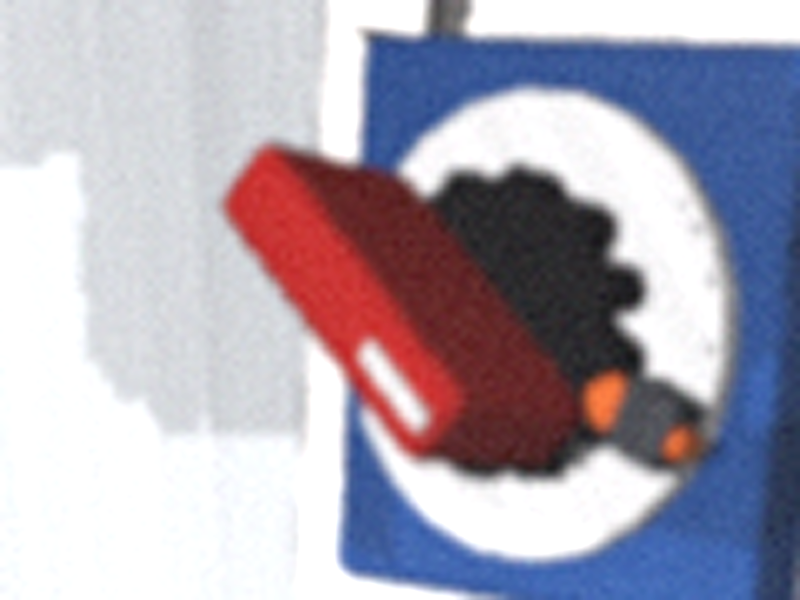

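View pics/n3.png

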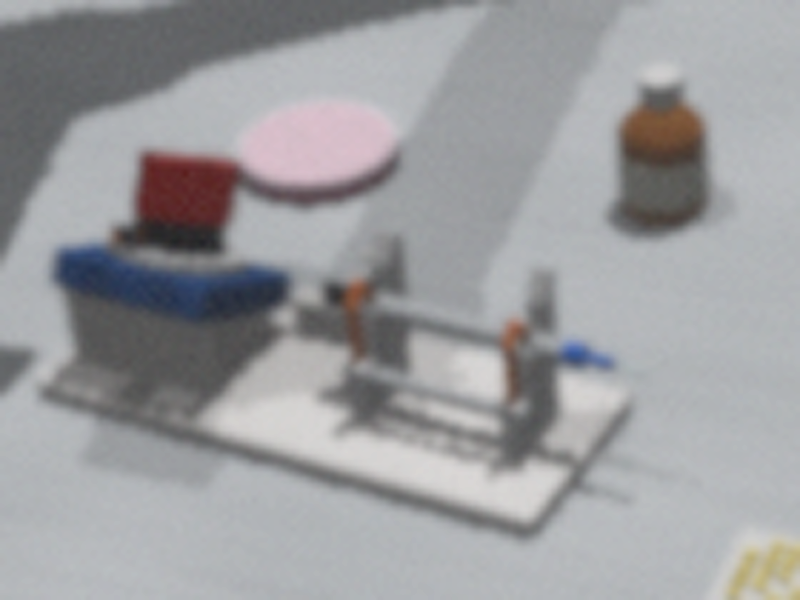

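Run:
```python
from pawl import *
w0=w.copy(); A2=load("n1");B2=load("n2")
t=lambda p,q:tri([(A2,a(p)),(B2,b(q))])[0]
w1=t((525,390),(468,393));w2=t((465,460),(418,455));w3=t((265,202),(225,202));w4=t((318,142),(270,147))
for X in(w1,w2,w3,w4):print(X.round(4))
v=(w1+w2-w3-w4)/2
wa=np.degrees(np.arctan2(v@yd,v@xd)); print("wing",wa,"turned",34.687-wa,np.radians(34.687-wa))
P=t((687,440),(681,440));I=t((610,397),(605,400));print("dot",ang(P),"inner",ang(I))
print("screw turn rad from dot",np.radians(20.59-ang(P)[0]),"inner",np.radians(18.96-ang(I)[0]))
```

```text
[ 0.5914 -0.1219  0.1135]
[ 0.5838 -0.1308  0.1112]
[ 0.556  -0.0962  0.0985]
[ 0.5632 -0.0888  0.1005]
wing -42.960778234454935 turned 77.64777823445493 1.355209387049628
dot (np.float64(-24.2), np.float64(0.0363), np.float64(-0.0217)) inner (np.float64(-24.8), np.float64(0.0238), np.float64(-0.0179))
screw turn rad from dot 0.7817329719682602 inner 0.7637560806727187
```

Run:
```python
from h import *
robot.move_ptp([.60,-.03,.24],ori(0)); s=snap("wrist","fin");snap("side","sdf")
print(current_time_s(),np.round(current_wrist_force(),2)); crop(s,240,20,360,200,"fc");crop(load("sdf"),140,100,380,300,"fs",1.4)
```

```text
39.4 [ 0.15 -1.41 -0.04]
fc scale 3.3333333333333335
fs scale 3.0
```

View pics/fc.png

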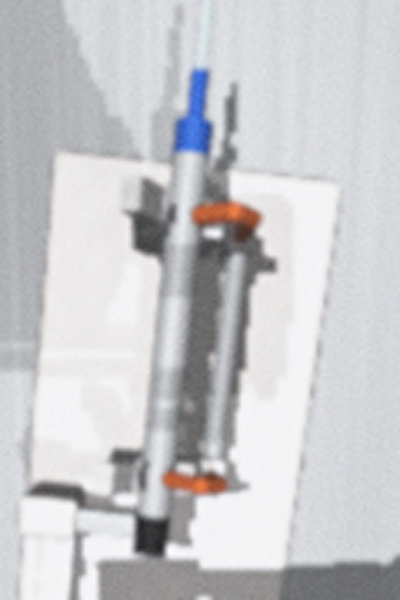

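View pics/fs.png

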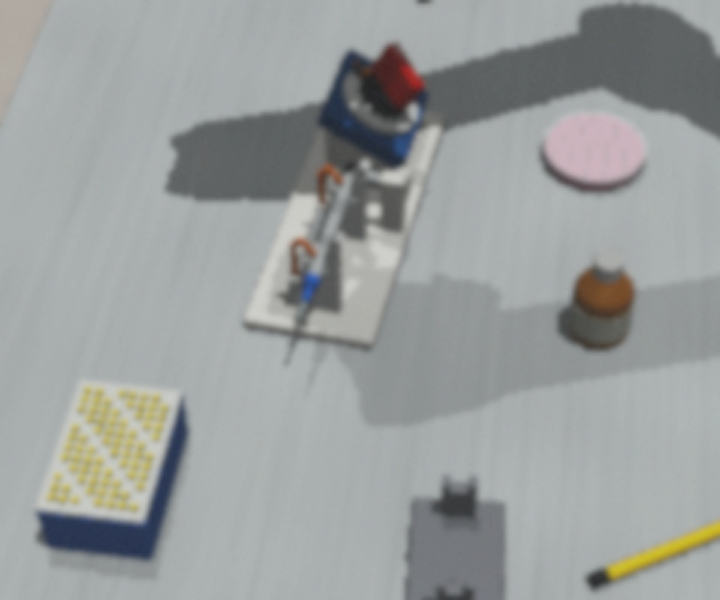

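Run:
```python
from h import *
s=load("fin");f=lambda p:np.array([240,20])+np.array(p)/3.3333
X=plane(s,[f((151,553)),f((152,518)),f((193,150))],.066);u=(X[2]-X[1])/np.linalg.norm(X[2]-X[1])
print(X.round(4),"mid",X[0]+.07*u,"yaw",np.degrees(np.arctan2(u[0],u[1])),"seat est cam (.6124,.0474) yaw 5.4")
ticket.sign_off(); print(current_time_s())
```

```text
[[ 0.608  -0.0221  0.066 ]
 [ 0.6083 -0.0097  0.066 ]
 [ 0.6211  0.1088  0.066 ]] mid [0.61548184 0.04747389 0.066     ] yaw 6.149885663993116 seat est cam (.6124,.0474) yaw 5.4
the job is handed in; nothing more can be done
the job is handed in; nothing more can be done
```

I did the whole job and handed it in at about 39 s, within the 58 s limit; the hand-in gives no verdict, and one of my last checks disagreed.

**Holder:** I lifted the steel holder (the smaller of the two) straight out of the rest. I pressed it into the fork until it bottomed, with 16.5 N of reaction at the expected height, and let go. I then turned the red knob 1.36 rad clockwise by the last joint, released it and backed away.

**Last checks:**
- **Seating:** The pictures show both orange noses over the rod and the needle pointing away from the knob.
- **Bystanders:** The bottle, dish and tip box look where they were; I did not measure this.
- **Screw:** The pawl turned about 0.77 rad in the before-and-after pair of wrist views. Between the two side views taken at about 0.96 and 1.21 rad it no longer moved, so I take the screw to be at its stop.
- **Clicks:** The knob moved about 0.58 rad relative to the screw. That is one click, inside the 0.28 to 0.76 limits.

**Disagreements:**
- **Holder position:** The last wrist view, worked out just before handing in and not followed up, put the holder's middle at x = 0.6155. My seat estimate was 0.6124, and the tool read 0.6118 at release. The gap is about 3 mm across, against a 2.5 mm tolerance. I put it down to picture error, because a rod bottomed in a slot only 1 mm wider than itself cannot sit 3 mm off. Along the rod it agreed to 0.1 mm, and in direction to within 1°.
- **Pawl angle:** A coarser reading from the side camera gave 0.91 rad of screw travel instead of 0.77. Going by that one, the knob would be about 0.45 rad on, still one click.
- **Wrist torque:** It was noisy and drifted, so I used it only as a rough cue for the stop and the click.

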